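# Gauge the pigment canister and show the rod for reading

### The arm

A 6-joint arm with a two-finger parallel gripper is mounted at the origin on the work surface. World frame = base frame: x ahead of the robot, y to its left, z up, the work surface at z = 0. Lengths are in m, angles in degrees, forces in N, time in s.
With the tool pointing down it reaches from about 0.4 to 0.825 m from the base axis. Payload 7 kg.
Tool frame: the origin (TCP) lies midway between the tips of the shut fingers; the grasp point (between the pads) lies 19 mm behind it; z points along the fingers, y is the line along which they close (so a half turn about z gives the same grasp; the last joint's range is limited). The gripper opens to 88 mm and grips with 3 to 60 N. Pads are 19 mm wide; open, the fingers measure 130 mm over their backs; the gripper's body (78 mm by 193 mm) begins 47 mm behind the grasp point.
Start: joints at [83.829, 20.546, 0.682, 0, -70.136, -16.507], TCP at [0.26, 0.623, 0.227] pointing down, gripper open.
Joint ranges: [-176.03, 176.03], [-82.01, 121.73], [-58.28, 71.71], [-173.87, 95.51], [-174.79, -0.11], [-173.66, 173.66]. Speed limits (degrees/s): [136.94, 136.94, 172.46, 180, 180, 180].

### API

Orientations are given as [roll, pitch, yaw] about the fixed x, y, z axes, in that order (R = Rz(yaw) Ry(pitch) Rx(roll)).
In Python, from plant import r gives the robot as it stands. The module is installed in compiled form; this text tells all that it offers.
- The arm moves only by the tool play_rows, never from a script. Its argument "rows" is a list of rows, each an object with "slide": the shift along the tool's x, y, z as a fraction of full scale, a list of three; "delta_rot": the turn, a rotation vector about the tool's x, y, z as a fraction of full scale, a list of three; "fingers": the opening, from -1 (shut) to 1 (fully open). In form: [{"slide": [x, y, z], "delta_rot": [rx, ry, rz], "fingers": fingers}, ...]. A call has 1 to 8 rows; each row shifts and turns the commanded pose from where the row before left it, along the tool's axes as they then stand; what a row does not reach is not made up. Full scale, the value 1, is 0.15 m for a shift and 0.08 rad for a turn. A row lasts 1/8 s, in which the tool goes at most 62.5 mm and 10.7 degrees, less where a joint would pass 70% of its speed; a pose out of reach is approached as far as the arm can. A call with a number of a shift or a turn outside -1 to 1 is refused whole. A call with a gripper value outside its range is refused whole. The fingers move at their own pace and stop on an object; "squeeze" is the grip in N (left out, the last holds). Time passes only in rows, so rows that do not move let the fingers close. It gives the time, the measured TCP pose, the force, the opening and the grip force at its end, in the units of the state.
- r.get_state(): the state, without advancing time (a new reading comes with each control period).
- r.capture(name): name is "side" or "top"; returns a dict with "image" (384x512x3 uint8, blue, green, red), "fx", "fy", "cx", "cy" (pixels), "R" (3x3) and "t" (3): a world point X has camera coordinates R X + t. Camera axes: x right, y down, z forward; pixel columns grow to the right and rows downward; lengths in m; the calibration is good to about 2 mm. A picture is of the moment at which its call begins. There is no depth.
- r.close_job(): hands the job in; it is judged then, once.
The state is a dict: "time_s": time; "joints": joint angles; "qd": joint speeds; "joint_torque": joint torques, N m; "tcp_pos": TCP position; "eef_rot": TCP orientation; "contact_force": force on the tool from outside, world axes, zero at the start; "moment": the same for the moment, N m; "gripper_width": finger opening in m; "gripper_force": force on a finger pad.
Only numpy, scipy, OpenCV 4.12 (cv2) and the standard library are available. Lean on these libraries where they do the work, as an engineer would, in place of code of your own. Each camera call takes 0.05 s, during which the arm holds its last target. There are 200 camera calls.

### The job

In this colour lab, first slide the round white reading plate along the bench, without lifting or tipping it, so that it lies centred in the blue ring. Then take the red-handled gauge rod from its cradle, push it tip first and gently into the canister's sloping guide tube until its brass collar stops on the orange mouth, and draw it fully out again. Finish still gripping the rod in the air, level and still, with its tip a few centimetres above the middle of the plate for reading, touching nothing else; leave the two jars and the red lacquer bottle where they stand.

Things in the scene. Friction and masses are not known exactly. Their poses are not given: they have to be found in the camera images.
- plate_center (a point): Round white ceramic reading plate, loose, with a blue band round its edge and a thin black cross on top: a solid disc 100 mm in diameter, 20 mm thick, about 0.3 kg, lying flat on the bench. The point is its centre, half-way up (10 mm above the bench).
- plate: The same reading plate; origin at the centre of its underside, z up.
- spot: Flat blue ring printed on the bench (outer diameter 120 mm, inner 108 mm, white inside, no height): the plate's target. Origin at its centre, on the bench.
- gauge_grip (a point): Gauge rod (loose, straight, 0.12 kg): middle of its red handle, 70 mm long and 20 x 20 mm across, where to grip it. Its x axis runs along the rod from tip to tail; z is up as it lies level in the cradle, 60 mm above the bench, tip roughly towards the robot. Behind the handle is a black square tail, 14 mm across, 25 mm long. It balances about 30 mm from this point towards the tip.
- gauge_collar (a point): Centre of the stop face (tip side) of the rod's brass collar, on the rod's axis, 43 mm from gauge_grip towards the tip. The collar is 34 mm in diameter, 8 mm thick, against the handle's end. Axes as gauge_grip.
- gauge_tip (a point): Tip of the rod's steel shaft (12 mm diameter, 120 mm from collar stop face to tip, 5 mm chamfer, red and black bands near the tip), on the axis, 163 mm from gauge_grip. Axes as gauge_grip.
- cradle: Fixed grey cradle: base 220 x 60 x 8 mm with two slotted posts 40 mm wide and 10 mm thick, tops 66 mm above the bench, under shaft and tail, 90 mm to the tip side and 93 mm to the tail side of the origin; the handle between them is free. Origin on the bench below the collar's stop face; x runs along the rod from tip to tail.
- canister: Fixed white canister with a blue band and black screw cap on a 130 mm square steel foot 8 mm high: 110 mm in diameter, 158 mm high. Origin at the centre of its underside, z up; the guide tube leaves its shoulder towards its own +x, which points roughly away from the robot.
- guide_tube: Steel guide tube fixed in the canister, bore 18 mm, outside 25 mm, length 70 mm, with an orange flange 36 mm in diameter and 6 mm thick at its mouth. Origin: centre of the mouth, 155 mm above the bench, 105 mm from the canister's axis; z points out of the mouth along the bore, away from the canister, 40 degrees above level. The rod goes in freely, 120 mm, until the collar meets the flange.
- jar_navy: Bystander: loose jar with dark blue filling and white lid, 58 mm diameter, 63 mm high; origin under its centre.
- jar_plum: Bystander: loose jar with plum filling and white lid, 58 mm diameter, 63 mm high; origin under its centre.
- lacquer: Bystander: loose small red lacquer bottle with black cap, 30 mm diameter, 64 mm high; origin under its centre.
Things that resemble listed ones, but are neither listed nor needed, are in the scene too. Leave any green look-alike of the plate alone.

How it is judged (in metres and radians):
On the way, in this order (a step that is already met when the one before it is completed fails the run):
1. the reading plate lies at rest in the blue ring, centre within 15 mm of the ring's (horizontal distance between plate_center and spot below 0.015 m and linear speed of plate below 0.02 m/s), for 0.2 s.
2. the gauge rod is in the guide tube with its collar on the mouth (gap under 4 mm) (z of gauge_collar in the frame of guide_tube below 0.004 m and z of gauge_tip in the frame of guide_tube below -0.112 m and x of gauge_collar in the frame of guide_tube between -0.008 and 0.008 m and y of gauge_collar in the frame of guide_tube between -0.008 and 0.008 m), for 0.1 s.
3. the rod is drawn out: its tip is more than 5 mm outside the mouth (z of gauge_tip in the frame of guide_tube above 0.005 m), for 0.1 s.
At the end, for the whole second after the job is handed in: The plate rests within 15 mm of the ring's centre; the fingers hold the gauge rod still, level within about 8.5 degrees, its tip within 35 mm (horizontally) of the plate's centre and 35 to 150 mm above the bench, the rod touching neither plate, cradle, canister, guide tube, jars nor bottle (all of step 1 and horizontal distance between gauge_tip and plate_center below 0.035 m and height (world z) of gauge_tip between 0.035 and 0.15 m and angle between gauge_tip's own x axis and vertical between 1.42 and 1.72 rad and contact force between the fingers and gauge above 1 N and linear speed of gauge below 0.03 m/s and contact force between gauge and plate below 0.2 N and contact force between gauge and cradle below 0.2 N and contact force between gauge and canister below 0.2 N and contact force between gauge and guide_tube below 0.2 N and contact force between gauge and jar_navy below 0.2 N and contact force between gauge and jar_plum below 0.2 N and contact force between gauge and lacquer below 0.2 N); the arm keeps its last pose, push and grip.
It fails at once if a jar or the lacquer bottle is moved more than 20 mm (distance of any of jar_navy, jar_plum, lacquer from where it was at the start of the episode above 0.02 m).
It fails at once if the plate is lifted more than 10 mm or tipped more than 14 degrees (height (world z) of plate_center above 0.02 m or angle between plate_center's own z axis and vertical above 0.25 rad).
It fails at once if the rod is rammed against the canister or its tube with more than 40 N (contact force between gauge and canister above 40 N or contact force between gauge and guide_tube above 40 N).
It also fails if it takes over 72 s, if anything falls off the work surface, if the arm or the gripper's body presses on something with over 40 N, if the wrist force passes 120 N, or if a joint passes its speed limit or range.

## Working session

There is one attempt and no reset: what is moved stays moved. The work goes in short steps, Python scripts to look and compute and a tool call to move; the robot and the scene stay as the last step left them, time stands still between calls to the robot, and variables do not carry over. Pictures are saved under pics/ and viewed, at most 13 in all, crops included, and the job is handed in when it is done.

Besides the shell and the picture viewer there is one more tool, called by a JSON object that holds its "fn" and its "kwargs". play_rows: Moves the arm, as the interface text tells. Shift numbers are shares of 0.15 m and turn numbers shares of 0.08 rad, none past 1 either way. Its arguments: {"type":"object","properties":{"rows":{"type":"array"},"squeeze":{"type":"number"}},"required":["rows"]}

```bash
mkdir -p pics; python3 - <<'E'
from plant import r
import cv2,pickle
for n in("top","side"):
    c=r.capture(n);cv2.imwrite(f"pics/{n}0.png",c["image"]);pickle.dump(c,open(f"{n}0.pkl","wb"))
    print(n,c["fx"],c["cx"],c["cy"],c["R"],c["t"])
print(r.get_state())
E
```

```text
top 366.43298388841805 256.6714924455693 189.30193985678926 [[-0.02925783 -0.99956338 -0.00412565]
 [-0.97817768  0.02948074 -0.20566797]
 [ 0.2056998  -0.00198178 -0.97861313]] [0.01315169 0.55860288 1.06127989]
side 489.76953537166867 248.68774356502647 195.0412882589087 [[ 0.9035409  -0.42849944 -0.00144281]
 [-0.24170465 -0.50687626 -0.82743901]
 [ 0.35382582  0.74797372 -0.56155374]] [-0.51985184  0.21552552  1.39000013]
{'time_s': 0.1, 'joints': array([ 8.38314209e+01,  2.05858044e+01,  6.38966912e-01, -1.76790913e-02,
       -7.01372531e+01, -1.65076088e+01]), 'qd': array([ 0.03377585, -0.07525479,  0.06561591,  0.0242879 ,  0.03946171,
       -0.00492446]), 'joint_torque': array([-1.48745155e-03, -5.84160519e+01,  2.93751830e+01,  7.01553449e+00,
        1.01950337e-02, -5.54504402e-05]), 'tcp_pos': array([0.2600755 , 0.6223993 , 0.22573338]), 'eef_rot': array([ 1.79914653e+02, -7.96044833e-03, -2.26822009e+01]), 'contact_force': array([-0.8061976 ,  0.13278708, -0.20685715]), 'moment': array([-0.03731133,  0.06505484,  0.03730737]), 'gripper_force': 0.0, 'gripper_width': 0.08767304954306712}
```

View pics/top0.png

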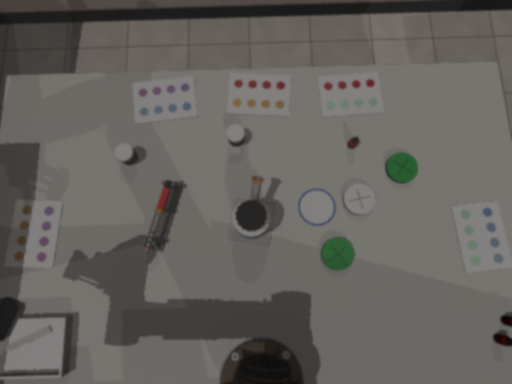

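View pics/side0.png

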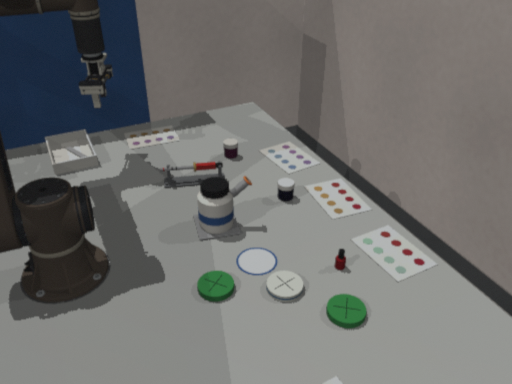

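The top view shows the plate at about (359,198), the ring at (317,207), the rod from (150,245) to (170,183), the canister cap at (251,215) and the orange mouth at (257,180). The jars are at (126,154) and (236,135), and the bottle is at (353,143). I'll enlarge both views before measuring.

```bash
python3 - <<'E'
import cv2,numpy as np
t=cv2.imread("pics/top0.png");s=cv2.imread("pics/side0.png")
def cr(i,x,y,w,h,k):return cv2.resize(np.clip(i[y:y+h,x:x+w]*1.3,0,255).astype(np.uint8),None,fx=k,fy=k,interpolation=cv2.INTER_CUBIC)
a=np.hstack([cr(t,120,170,80,90,5),cr(t,220,165,80,90,5)])
b=cr(s,150,140,160,120,5)
cv2.imwrite("pics/c1.png",a);cv2.imwrite("pics/c2.png",b)
E
```

```text
(no output)
```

View pics/c1.png

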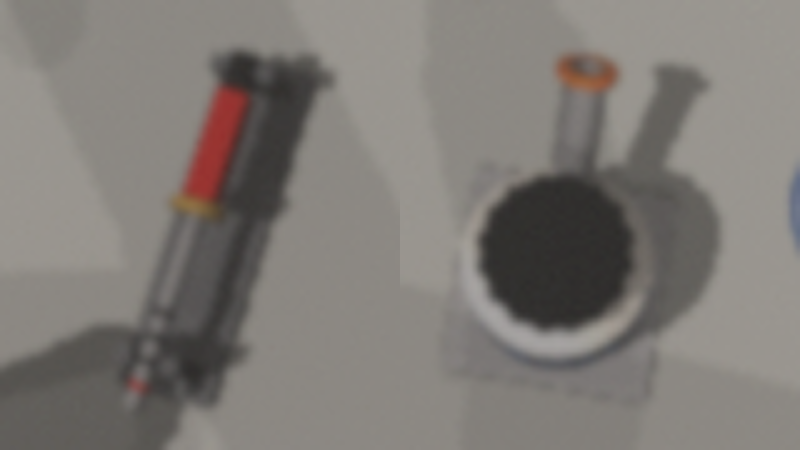

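View pics/c2.png

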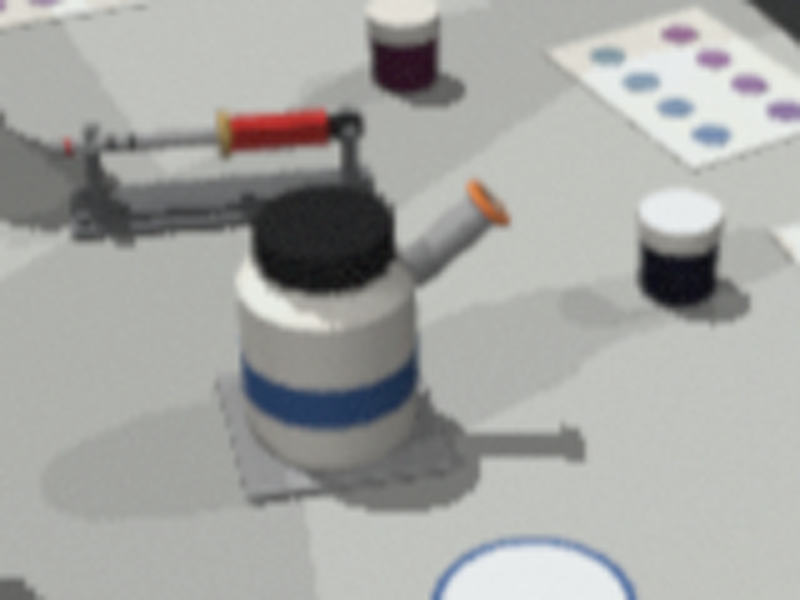

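The crops show the rod tip at top (146.2,250.4) and its collar face near (159,212). The mouth centre is at top (257.4,179) and side (247.6,180.6). Next I'll segment by colour and triangulate.

```bash
cat > h.py <<'E'
import cv2,numpy as np,pickle
from scipy.optimize import least_squares
def ray(c,uv,z):
    uv=np.atleast_2d(np.asarray(uv,float));d=np.c_[(uv[:,0]-c["cx"])/c["fx"],(uv[:,1]-c["cy"])/c["fy"],np.ones(len(uv))]@c["R"]
    o=-c["R"].T@c["t"];return o+d*((z-o[2])/d[:,2])[:,None]
def proj(c,X):
    p=np.atleast_2d(X)@c["R"].T+c["t"];return np.c_[p[:,0]/p[:,2]*c["fx"]+c["cx"],p[:,1]/p[:,2]*c["fy"]+c["cy"]]
def tri(cs,uvs,x0=(.5,0,.1)):
    f=lambda X:np.concatenate([(proj(c,X)-u).ravel() for c,u in zip(cs,uvs)])
    s=least_squares(f,x0);return s.x,np.abs(s.fun).max()
def circ(P,r=None):
    m=P[:,:2].mean(0);s=least_squares(lambda q:np.hypot(P[:,0]-q[0],P[:,1]-q[1])-q[2],[*m,.05],loss="soft_l1",f_scale=.003);return s.x
def mask(img,lo,hi,box):
    h=cv2.cvtColor(img,cv2.COLOR_BGR2HSV);m=cv2.inRange(h,lo,hi);k=np.zeros_like(m);x0,y0,x1,y1=box;k[y0:y1,x0:x1]=1;return m*k
def pts(m):return np.argwhere(m>0)[:,::-1].astype(float)
E
python3 - <<'E'
from h import *
T=pickle.load(open("top0.pkl","rb"));S=pickle.load(open("side0.pkl","rb"));C={"t":T,"s":S}
blue=((95,60,60),(130,255,255))
for n,bx,z in(("t",(290,180,338,235),0),("s",(230,240,285,280),0)):
    p=pts(mask(C[n]["image"],*blue,bx));print("ring",n,len(p),circ(ray(C[n],p,z)))
for n,bx in(("t",(340,175,380,220)),("s",(260,265,308,302))):
    p=pts(mask(C[n]["image"],(0,0,150),(180,70,255),bx));
    h=cv2.convexHull(p.astype(np.float32))[:,0];print("plate",n,len(p),circ(ray(C[n],h,.02)),ray(C[n],[(h.min(0)+h.max(0))/2],.02))
    print(C[n]["image"][198 if n=="t" else 285, bx[0]:bx[2]:3].tolist())
o={}
for n,bx in(("t",(245,170,270,190)),("s",(235,172,260,190))):
    p=pts(mask(C[n]["image"],(3,110,80),(17,255,255),bx));e=cv2.fitEllipse(cv2.convexHull(p.astype(np.float32)));print("mouth",n,len(p),p.mean(0),e);o[n]=np.array(e[0])
print("mouth",tri([T,S],[o["t"],o["s"]]))
k={}
for n,bx in(("t",(150,180,178,215)),("s",(190,155,220,175))):
    p=pts(mask(C[n]["image"],(172,120,60),(180,255,255),bx)|mask(C[n]["image"],(0,150,60),(5,255,255),bx));k[n]=p.mean(0)
    v=cv2.fitLine(p.astype(np.float32),cv2.DIST_L2,0,.01,.01).ravel();print("red",n,len(p),k[n],v)
print("handle",tri([T,S],[k["t"],k["s"]]))
tip=np.array([146.1,250.3]);ts=np.array([163,170])
print("tip z.06",ray(T,tip,.06),"handle .065",ray(T,k["t"],.066),ray(S,k["s"],.066))
print("collar",ray(T,[159.3,211.5],.06),ray(S,[194.5,166.5],.06))
print("cap",ray(T,[251,215],.158)); print("foot",ray(T,[[316/5/1-0+220-48.2+0,0]],.008) if 0 else ray(T,[[236,198],[230,239.5],[270,245]],.008))
for nm,u,z in(("navy",(236,135),.055),("plum",(126,153),.055),("lac",(353,143),.03)):print(nm,ray(T,u,z))
E
```

```text
ring t 23 [ 0.50951    -0.19208775  0.05696302]
ring s 133 [ 0.50870741 -0.19254094  0.05713829]Traceback (most recent call last):
  File "<stdin>", line 8, in <module>
TypeError: 'NoneType' object is not subscriptable
```

```bash
python3 - <<'E'
from h import *
T=pickle.load(open("top0.pkl","rb"));S=pickle.load(open("side0.pkl","rb"));C={"t":T,"s":S}
for n,bx in(("t",(338,178,382,222)),("s",(260,265,308,302))):
    I=C[n]["image"];g=I[bx[1]:bx[3],bx[0]:bx[2]].min(2);t,m=cv2.threshold(g,0,255,cv2.THRESH_OTSU)
    l,lab,st,_=cv2.connectedComponentsWithStats(m);b=1+st[1:,4].argmax();p=pts(lab==b)+[bx[0],bx[1]]
    h=cv2.convexHull(p.astype(np.float32))[:,0];print("plate",n,t,len(p),circ(ray(C[n],h,.02)))
o={}
for n,bx in(("t",(245,170,270,190)),("s",(235,172,260,190))):
    p=pts(mask(C[n]["image"],(3,90,50),(17,255,255),bx));e=cv2.fitEllipse(cv2.convexHull(p.astype(np.float32)));print("mouth",n,len(p),p.mean(0),e);o[n]=np.array(e[0])
print("mouth",tri([T,S],[o["t"],o["s"]]),ray(T,o["t"],.153),ray(S,o["s"],.153))
k={}
for n,bx in(("t",(150,180,178,215)),("s",(190,155,220,175))):
    p=pts(mask(C[n]["image"],(170,110,40),(180,255,255),bx)|mask(C[n]["image"],(0,170,40),(4,255,255),bx));k[n]=p.mean(0)
    v=cv2.fitLine(p.astype(np.float32),cv2.DIST_L2,0,.01,.01).ravel();print("red",n,len(p),k[n],v)
print("handle",tri([T,S],[k["t"],k["s"]]))
tip=np.array([146.1,250.3])
print("tip z.06",ray(T,tip,.06),"handle .066",ray(T,k["t"],.066),ray(S,k["s"],.066))
print("collar",ray(T,[159.3,211.5],.06),ray(S,[194.5,166.5],.06))
print("cap",ray(T,[251,215],.158),"foot",ray(T,[[236,198],[230,239.5],[270,245]],.008))
for nm,u,z in(("navy",(236,135),.063),("plum",(126,153),.063),("lac",(353,143),.03)):print(nm,ray(T,u,z))
E
```

```text
plate t 116.0 633 [ 0.52857825 -0.32591959  0.04750168]
plate s 124.0 1388 [ 0.53348983 -0.33354523  0.08166056]
mouth t 42 [256.83333333 179.95238095] ((257.05181884765625, 179.14752197265625), (6.291232109069824, 11.258035659790039), 96.12462615966797)
mouth s 29 [246.86206897 180.44827586] ((247.10311889648438, 180.25784301757812), (3.958050489425659, 10.2676362991333), 137.32806396484375)
mouth (array([ 0.56789422, -0.00514025,  0.15253982]), np.float64(0.03396576423835995)) [[ 0.56787357 -0.0051639   0.153     ]] [[ 0.56746991 -0.00580031  0.153     ]]
red t 53 [162.62264151 199.1509434 ] [  0.30113792  -0.9535806  162.62263    199.15094   ]
red s 83 [205.65060241 165.40963855] [ 9.9738181e-01 -7.2315209e-02  2.0565060e+02  1.6540964e+02]
handle (array([0.53745163, 0.28306465, 0.05845159]), np.float64(0.2914221437486333))
tip z.06 [[0.38437552 0.3279878  0.06      ]] handle .066 [[0.53526807 0.2812691  0.066     ]] [[0.53427349 0.27093467 0.066     ]]
collar [[0.49884076 0.29195867 0.06      ]] [[0.4989307  0.29055687 0.06      ]]
cap [[0.46639865 0.01437763 0.158     ]] foot [[ 0.54300971  0.06298106  0.008     ]
 [ 0.41251888  0.0839275   0.008     ]
 [ 0.39195067 -0.03961955  0.008     ]]
navy [[0.73380771 0.05634736 0.063     ]]
plum [[0.68529558 0.39947352 0.063     ]]
lac [[ 0.70736664 -0.31749599  0.03      ]]
```

Plate at (0.529,−0.326), ring at (0.509,−0.192). Mouth at about (0.569,−0.0055,0.155), yaw −9.4°. Rod grip at about (0.539,0.280), yaw −17.2°. First I turn the tool to yaw −81.7° for a two-finger push, then travel over.

{"fn": "play_rows", "kwargs": {"rows": [{"slide":[0,0,0],"delta_rot":[0,0,0.99],"fingers":0.36},{"slide":[0,0,0],"delta_rot":[0,0,0.99],"fingers":0.36},{"slide":[0,0,0],"delta_rot":[0,0,0.99],"fingers":0.36},{"slide":[0,0,0],"delta_rot":[0,0,0.99],"fingers":0.36},{"slide":[0,0,0],"delta_rot":[0,0,0.99],"fingers":0.36},{"slide":[0,0,0],"delta_rot":[0,0,0.99],"fingers":0.36},{"slide":[0,0,0],"delta_rot":[0,0,0.99],"fingers":0.36},{"slide":[0,0,0],"delta_rot":[0,0,0.99],"fingers":0.36}]}}

```text
time_s: 1.1
tcp_pos: [0.2601, 0.6225, 0.226]
eef_rot: [180.0, -0.0, -59.1]
contact_force: [0.5, 0.7, 1.0]
gripper_width: 0.0598
gripper_force: 0.0
```

{"fn": "play_rows", "kwargs": {"rows": [{"slide":[0,0,0],"delta_rot":[0,0,0.99],"fingers":0.36},{"slide":[0,0,0],"delta_rot":[0,0,0.99],"fingers":0.36},{"slide":[0,0,0],"delta_rot":[0,0,0.99],"fingers":0.36},{"slide":[0,0,0],"delta_rot":[0,0,0.99],"fingers":0.36},{"slide":[0,0,0],"delta_rot":[0,0,0.99],"fingers":0.36},{"slide":[0,0,0],"delta_rot":[0,0,0],"fingers":0.36}]}}

```text
time_s: 1.85
tcp_pos: [0.2602, 0.6226, 0.2261]
eef_rot: [180.0, -0.0, -81.6]
contact_force: [0.4, 0.0, -1.0]
gripper_width: 0.0596
gripper_force: 0.0
```

{"fn": "play_rows", "kwargs": {"rows": [{"slide":[0.29,-0.075,0],"delta_rot":[0,0,0],"fingers":0.36},{"slide":[0.29,-0.075,0],"delta_rot":[0,0,0],"fingers":0.36},{"slide":[0.29,-0.075,0],"delta_rot":[0,0,0],"fingers":0.36},{"slide":[0.29,-0.075,0],"delta_rot":[0,0,0],"fingers":0.36},{"slide":[0.29,-0.075,0],"delta_rot":[0,0,0],"fingers":0.36},{"slide":[0.29,-0.075,0],"delta_rot":[0,0,0],"fingers":0.36},{"slide":[0.29,-0.075,0],"delta_rot":[0,0,0],"fingers":0.36},{"slide":[0,0,0],"delta_rot":[0,0,0],"fingers":0.36}]}}

```text
time_s: 2.85
tcp_pos: [0.3828, 0.3305, 0.2268]
eef_rot: [-180.0, 0.0, -81.7]
contact_force: [0.6, 0.2, -0.4]
gripper_width: 0.0597
gripper_force: 0.0
```

{"fn": "play_rows", "kwargs": {"rows": [{"slide":[0.307,-0.075,0],"delta_rot":[0,0,0],"fingers":0.36},{"slide":[0.307,-0.075,0],"delta_rot":[0,0,0],"fingers":0.36},{"slide":[0.307,-0.075,0],"delta_rot":[0,0,0],"fingers":0.36},{"slide":[0.307,-0.075,0],"delta_rot":[0,0,0],"fingers":0.36},{"slide":[0.307,-0.075,0],"delta_rot":[0,0,0],"fingers":0.36},{"slide":[0.307,0.004,0],"delta_rot":[0,0,0],"fingers":0.36},{"slide":[0.307,0.004,0],"delta_rot":[0,0,0],"fingers":0.36},{"slide":[0.307,0.004,0],"delta_rot":[0,0,0],"fingers":0.36}]}}

```text
time_s: 3.85
tcp_pos: [0.4899, -0.0246, 0.2266]
eef_rot: [-180.0, 0.0, -81.5]
contact_force: [-0.1, 1.1, 0.7]
gripper_width: 0.0595
gripper_force: 0.0
```

{"fn": "play_rows", "kwargs": {"rows": [{"slide":[0.307,0.004,0],"delta_rot":[0,0,0],"fingers":0.36},{"slide":[0.307,0.004,0],"delta_rot":[0,0,0],"fingers":0.36},{"slide":[0.307,0.004,0],"delta_rot":[0,0,0],"fingers":0.36},{"slide":[0.307,0.004,0],"delta_rot":[0,0,0],"fingers":0.36},{"slide":[0.307,0.004,0],"delta_rot":[0,0,0],"fingers":0.36},{"slide":[0.307,0.004,0],"delta_rot":[0,0,0],"fingers":0.36},{"slide":[0.307,0.004,0],"delta_rot":[0,0,0],"fingers":0.36},{"slide":[0.307,0.004,0],"delta_rot":[0,0,0],"fingers":0.36}]}}

```text
time_s: 4.85
tcp_pos: [0.5389, -0.39, 0.2262]
eef_rot: [180.0, 0.0, -81.5]
contact_force: [1.1, 0.8, 0.6]
gripper_width: 0.0595
gripper_force: 0.0
```

```bash
python3 - <<'E'
from h import *
from plant import r
s=r.get_state();print(s["tcp_pos"],s["eef_rot"],s["joints"])
T=r.capture("top");S=r.capture("side");pickle.dump(T,open("top1.pkl","wb"));pickle.dump(S,open("side1.pkl","wb"))
cv2.imwrite("pics/b.png",np.hstack([cv2.resize(T["image"][130:290,240:440],None,fx=2,fy=2),cv2.resize(S["image"][180:340,200:400],None,fx=2,fy=2)]))
E
```

```text
[ 0.53889633 -0.39000603  0.22618467] [ 1.79991424e+02  1.09115386e-02 -8.15458702e+01] [-1.91392977e+01  1.96558407e+01 -6.78518209e-01 -6.07622004e-03
 -6.96782960e+01  2.75955392e+01]
```

View pics/b.png

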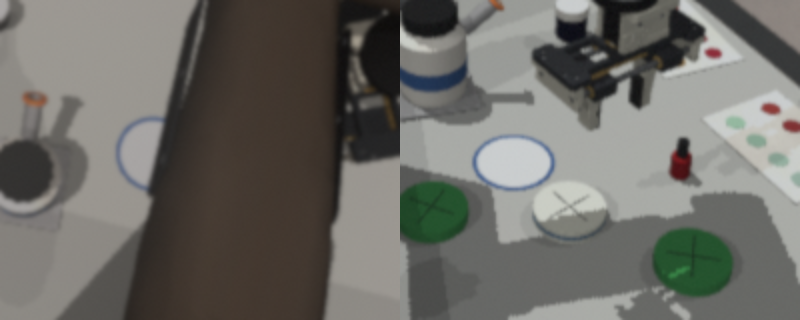

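The side view confirms the two-finger tool beyond the plate. The plate cross is at about side (285,283.5), unmoved, and the gripper's wide axis lies along its closing line. I'll lower it behind the plate.

{"fn": "play_rows", "kwargs": {"rows": [{"slide":[0.02,0,0.25],"delta_rot":[0,0,0],"fingers":0.36},{"slide":[0,0,0.25],"delta_rot":[0,0,0],"fingers":0.36},{"slide":[0,0,0.25],"delta_rot":[0,0,0],"fingers":0.36},{"slide":[0,0,0.25],"delta_rot":[0,0,0],"fingers":0.36},{"slide":[0,0,0.25],"delta_rot":[0,0,0],"fingers":0.36},{"slide":[0,0,0.15],"delta_rot":[0,0,0],"fingers":0.36},{"slide":[0,0,0.05],"delta_rot":[0,0,0],"fingers":0.36},{"slide":[0,0,0],"delta_rot":[0,0,0],"fingers":0.36}]}}

```text
time_s: 5.95
tcp_pos: [0.539, -0.3916, 0.009]
eef_rot: [180.0, 0.0, -81.6]
contact_force: [0.5, 0.2, 0.8]
gripper_width: 0.0596
gripper_force: 0.0
```

```bash
python3 - <<'E'
from h import *
from plant import r
s=r.get_state();print(s["tcp_pos"],s["eef_rot"])
S=pickle.load(open("side1.pkl","rb"))
print(ray(S,[[285,283.5],[285,285]],.02))
I=S["image"];g=I.min(2);m=mask(I,(95,60,40),(130,255,255),(230,240,280,280));print(circ(ray(S,pts(m),0)))
E
```

```text
[ 0.53895556 -0.39157936  0.00896495] [ 1.79973670e+02  6.40057990e-03 -8.16054299e+01]
[[ 0.52756085 -0.32910376  0.02      ]
 [ 0.52482079 -0.33407089  0.02      ]]
[ 0.50867376 -0.19257801  0.05713104]
```

{"fn": "play_rows", "kwargs": {"rows": [{"slide":[-0.06,0,0],"delta_rot":[0,0,0],"fingers":0.36},{"slide":[-0.06,0,0],"delta_rot":[0,0,0],"fingers":0.36},{"slide":[-0.06,0,0],"delta_rot":[0,0,0],"fingers":0.36},{"slide":[-0.06,0,0],"delta_rot":[0,0,0],"fingers":0.36},{"slide":[-0.06,0,0],"delta_rot":[0,0,0],"fingers":0.36},{"slide":[-0.06,0,0],"delta_rot":[0,0,0],"fingers":0.36},{"slide":[-0.06,0,0],"delta_rot":[0,0,0],"fingers":0.36},{"slide":[-0.06,0,0],"delta_rot":[0,0,0],"fingers":0.36}]}}

```text
time_s: 6.95
tcp_pos: [0.5284, -0.3203, 0.0094]
eef_rot: [-180.0, -0.0, -81.7]
contact_force: [1.1, -5.3, 4.9]
gripper_width: 0.0593
gripper_force: 2.7
```

{"fn": "play_rows", "kwargs": {"rows": [{"slide":[-0.06,0,0],"delta_rot":[0,0,0],"fingers":0.36},{"slide":[-0.06,0,0],"delta_rot":[0,0,0],"fingers":0.36},{"slide":[-0.06,0,0],"delta_rot":[0,0,0],"fingers":0.36},{"slide":[-0.06,0,0],"delta_rot":[0,0,0],"fingers":0.36},{"slide":[-0.06,0,0],"delta_rot":[0,0,0],"fingers":0.36},{"slide":[-0.06,0,0],"delta_rot":[0,0,0],"fingers":0.36},{"slide":[-0.06,0,0],"delta_rot":[0,0,0],"fingers":0.36},{"slide":[0,0,0],"delta_rot":[0,0,0],"fingers":0.36}]}}

```text
time_s: 7.95
tcp_pos: [0.5187, -0.2573, 0.0088]
eef_rot: [180.0, 0.0, -81.7]
contact_force: [1.1, -0.4, 1.3]
gripper_width: 0.0599
gripper_force: 0.7
```

```bash
python3 - <<'E'
from h import *
from plant import r
s=r.get_state();print(s["tcp_pos"],s["contact_force"])
S=r.capture("side");T=r.capture("top");pickle.dump((S,T),open("p2.pkl","wb"))
q=proj(S,[.509,-.192,.02])[0];print(q, proj(T,[.509,-.192,.02]))
x,y=q.astype(int)
a=cv2.resize(S["image"][y-40:y+40,x-50:x+50],None,fx=5,fy=5,interpolation=cv2.INTER_CUBIC);print(x-50,y-40)
cv2.imwrite("pics/p2.png",a)
E
```

```text
[ 0.51866228 -0.25725921  0.00883859] [ 1.14297713 -0.44904998  1.26154676]
[256.40273508 255.00363321] [[317.41184442 205.57774237]]
206 215
```

View pics/p2.png

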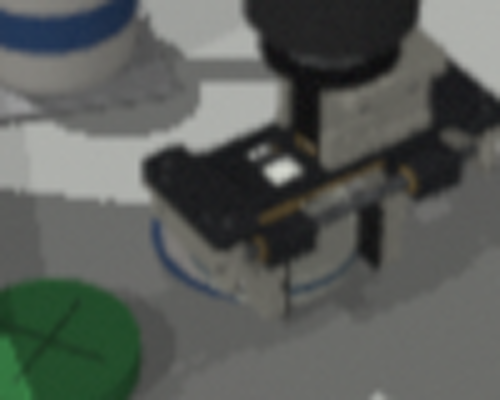

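The gripper hides most of the plate in this view, which is partly inside the ring. I'll push the last 15 mm, back off and lift.

{"fn": "play_rows", "kwargs": {"rows": [{"slide":[-0.035,0,0],"delta_rot":[0,0,0],"fingers":0.36},{"slide":[-0.035,0,0],"delta_rot":[0,0,0],"fingers":0.36},{"slide":[-0.03,0,0],"delta_rot":[0,0,0],"fingers":0.36},{"slide":[0,0,0],"delta_rot":[0,0,0],"fingers":0.36},{"slide":[0.05,0,0],"delta_rot":[0,0,0],"fingers":0.36},{"slide":[0.1,0,0],"delta_rot":[0,0,0],"fingers":0.36},{"slide":[0.1,0,0],"delta_rot":[0,0,0],"fingers":0.36},{"slide":[0,0,-0.2],"delta_rot":[0,0,0],"fingers":0.36}]}}

```text
time_s: 9.05
tcp_pos: [0.5206, -0.2821, 0.0371]
eef_rot: [179.7, 0.1, -81.8]
contact_force: [-0.8, 0.0, -0.3]
gripper_width: 0.0596
gripper_force: 0.0
```

{"fn": "play_rows", "kwargs": {"rows": [{"slide":[0,0,-0.25],"delta_rot":[0,0,0],"fingers":0.36},{"slide":[0,0,-0.25],"delta_rot":[0,0,0],"fingers":0.36},{"slide":[0,0,-0.25],"delta_rot":[0,0,0],"fingers":0.36},{"slide":[0,0,-0.25],"delta_rot":[0,0,0],"fingers":0.36},{"slide":[0,0,-0.2],"delta_rot":[0,0,0],"fingers":0.36},{"slide":[0,0,0],"delta_rot":[0,0,0],"fingers":0.36}]}}

```text
time_s: 9.8
tcp_pos: [0.5236, -0.2821, 0.222]
eef_rot: [-179.7, -0.1, -81.7]
contact_force: [-0.1, -0.5, -1.1]
gripper_width: 0.0596
gripper_force: 0.0
```

```bash
python3 - <<'E'
from h import *
from plant import r
s=r.get_state();print(s["tcp_pos"],s["joints"])
S=r.capture("side");T=r.capture("top");pickle.dump((S,T),open("p3.pkl","wb"))
print(proj(S,[.509,-.192,.02])[0],proj(T,[.509,-.192,.02])[0])
a=[cv2.resize(i[v-50:v+50,u-50:u+50],None,fx=4,fy=4,interpolation=cv2.INTER_CUBIC) for i,u,v in((S["image"],256,255),(T["image"],317,205))]
cv2.imwrite("pics/p3.png",np.hstack(a))
E
```

```text
[ 0.52358478 -0.28212833  0.22203443] [-9.47943482e+00  1.30448073e+01 -1.04644978e+01  4.05510584e-02
 -6.61970154e+01  1.77556828e+01]
[256.40273508 255.00363321] [317.41184442 205.57774237]
```

View pics/p3.png

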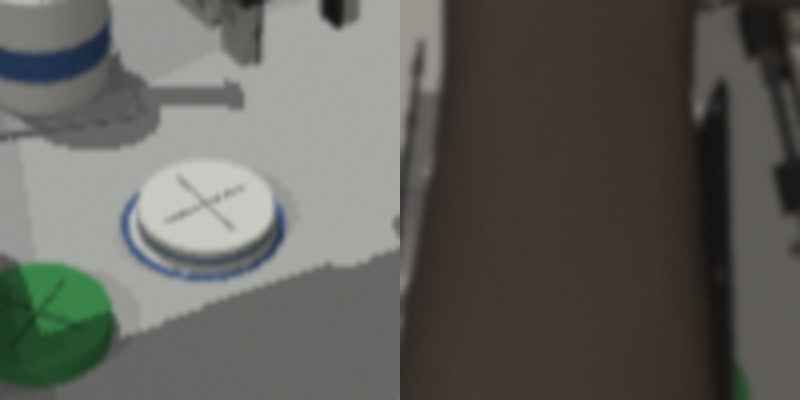

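The plate cross is at side (257.3,255.8) against (256.4,255.0) for the ring centre, so it's about 3 mm off. Step 1 is done; next is the rod.

{"fn": "play_rows", "kwargs": {"rows": [{"slide":[0,0,0],"delta_rot":[0,0,-1],"fingers":1},{"slide":[0,0,0],"delta_rot":[0,0,-1],"fingers":1},{"slide":[0,0,0],"delta_rot":[0,0,-1],"fingers":1},{"slide":[0,0,0],"delta_rot":[0,0,-1],"fingers":1},{"slide":[0,0,0],"delta_rot":[0,0,-1],"fingers":1},{"slide":[0,0,0],"delta_rot":[0,0,-1],"fingers":1},{"slide":[0,0,0],"delta_rot":[0,0,-1],"fingers":1},{"slide":[0,0,0],"delta_rot":[0,0,-1],"fingers":1}]}}

```text
time_s: 10.9
tcp_pos: [0.5216, -0.2808, 0.2175]
eef_rot: [179.9, 0.1, -44.9]
contact_force: [0.1, 0.7, 0.1]
gripper_width: 0.0878
gripper_force: 0.0
```

{"fn": "play_rows", "kwargs": {"rows": [{"slide":[0,0,0],"delta_rot":[0,0,-1],"fingers":1},{"slide":[0,0,0],"delta_rot":[0,0,-1],"fingers":1},{"slide":[0,0,0],"delta_rot":[0,0,-1],"fingers":1},{"slide":[0,0,0],"delta_rot":[0,0,-1],"fingers":1},{"slide":[0,0,0],"delta_rot":[0,0,-1],"fingers":1},{"slide":[0,0,0],"delta_rot":[0,0,-1],"fingers":1},{"slide":[0,0,0],"delta_rot":[0,0,-0.1],"fingers":1},{"slide":[0,0,0],"delta_rot":[0,0,0],"fingers":1}]}}

```text
time_s: 11.9
tcp_pos: [0.522, -0.2807, 0.2183]
eef_rot: [180.0, 0.1, -17.1]
contact_force: [0.1, -0.6, -0.5]
gripper_width: 0.0878
gripper_force: 0.0
```

{"fn": "play_rows", "kwargs": {"rows": [{"slide":[-0.084,-0.3,0],"delta_rot":[0,0,0],"fingers":1},{"slide":[-0.084,-0.3,0],"delta_rot":[0,0,0],"fingers":1},{"slide":[-0.084,-0.3,0],"delta_rot":[0,0,0],"fingers":1},{"slide":[-0.084,-0.3,0],"delta_rot":[0,0,0],"fingers":1},{"slide":[-0.084,-0.3,0],"delta_rot":[0,0,0],"fingers":1},{"slide":[-0.084,-0.3,0],"delta_rot":[0,0,0],"fingers":1},{"slide":[-0.084,-0.3,0],"delta_rot":[0,0,0],"fingers":1},{"slide":[-0.084,-0.3,0],"delta_rot":[0,0,0],"fingers":1}]}}

```text
time_s: 12.9
tcp_pos: [0.5312, 0.0946, 0.2191]
eef_rot: [-180.0, -0.0, -17.1]
contact_force: [0.7, -0.2, 0.3]
gripper_width: 0.0875
gripper_force: 0.0
```

{"fn": "play_rows", "kwargs": {"rows": [{"slide":[-0.084,-0.3,0],"delta_rot":[0,0,0],"fingers":1},{"slide":[-0.084,-0.3,0],"delta_rot":[0,0,0],"fingers":1},{"slide":[-0.084,-0.3,0],"delta_rot":[0,0,0],"fingers":1},{"slide":[-0.084,-0.3,0],"delta_rot":[0,0,0],"fingers":1},{"slide":[0,0,0],"delta_rot":[0,0,0],"fingers":1},{"slide":[0,0,0],"delta_rot":[0,0,0],"fingers":1}]}}

```text
time_s: 13.65
tcp_pos: [0.5357, 0.2799, 0.2186]
eef_rot: [179.9, 0.0, -17.1]
contact_force: [0.5, -0.9, 1.0]
gripper_width: 0.0876
gripper_force: 0.0
```

{"fn": "play_rows", "kwargs": {"rows": [{"slide":[0.027,0.004,0.2],"delta_rot":[0,0,0],"fingers":1},{"slide":[0,0,0.2],"delta_rot":[0,0,0],"fingers":1},{"slide":[0,0,0.2],"delta_rot":[0,0,0],"fingers":1},{"slide":[0,0,0.2],"delta_rot":[0,0,0],"fingers":1},{"slide":[0,0,0.2],"delta_rot":[0,0,0],"fingers":1},{"slide":[0,0,0.12],"delta_rot":[0,0,0],"fingers":1},{"slide":[0,0,0.065],"delta_rot":[0,0,0],"fingers":1},{"slide":[0,0,0],"delta_rot":[0,0,0],"fingers":1}]}}

```text
time_s: 14.65
tcp_pos: [0.5397, 0.2775, 0.0411]
eef_rot: [180.0, 0.0, -17.1]
contact_force: [0.1, 0.3, 0.1]
gripper_width: 0.0879
gripper_force: 0.0
```

{"fn": "play_rows", "kwargs": {"rows": [{"slide":[0,0,0],"delta_rot":[0,0,0],"fingers":-1},{"slide":[0,0,0],"delta_rot":[0,0,0],"fingers":-1},{"slide":[0,0,0],"delta_rot":[0,0,0],"fingers":-1},{"slide":[0,0,0],"delta_rot":[0,0,0],"fingers":-1},{"slide":[0,0,0],"delta_rot":[0,0,0],"fingers":-1},{"slide":[0,0,0],"delta_rot":[0,0,0],"fingers":-1},{"slide":[0,0,0],"delta_rot":[0,0,0],"fingers":-1},{"slide":[0,0,0],"delta_rot":[0,0,0],"fingers":-1}], "squeeze": 30}}

```text
time_s: 15.65
tcp_pos: [0.5397, 0.2783, 0.0413]
eef_rot: [-180.0, -0.0, -17.0]
contact_force: [-0.3, -0.1, -0.2]
gripper_width: 0.0198
gripper_force: 30.0
```

{"fn": "play_rows", "kwargs": {"rows": [{"slide":[0,0,-0.06],"delta_rot":[0,0,0],"fingers":-1},{"slide":[0,0,-0.2],"delta_rot":[0,0,0],"fingers":-1},{"slide":[0,0,-0.25],"delta_rot":[0,0,0],"fingers":-1},{"slide":[0,0,-0.25],"delta_rot":[0,0,0],"fingers":-1},{"slide":[0,0,-0.25],"delta_rot":[0,0,0],"fingers":-1},{"slide":[0,0,-0.25],"delta_rot":[0,0,0],"fingers":-1},{"slide":[0,0,-0.2],"delta_rot":[0,0,0],"fingers":-1},{"slide":[0,0,0],"delta_rot":[0,0,0],"fingers":-1}]}}

```text
time_s: 16.65
tcp_pos: [0.5406, 0.2788, 0.2638]
eef_rot: [-179.7, -0.2, -17.0]
contact_force: [0.2, -0.5, -1.1]
gripper_width: 0.0199
gripper_force: 30.0
```

```bash
python3 - <<'E'
from h import *
from plant import r
from scipy.spatial.transform import Rotation as Ro
s=r.get_state();print(s["tcp_pos"],s["eef_rot"],s["joints"])
R=Ro.from_euler("xyz",s["eef_rot"],degrees=True).as_matrix();p=s["tcp_pos"]
S=r.capture("side");T=r.capture("top")
X=[p+R@np.array(v) for v in([-.163,0,-.019],[-.043,0,-.019],[0,0,-.019])]
ims=[]
for c in(S,T):
    q=proj(c,X);print(q.round(1).tolist());m=q[0].astype(int)
    x0,y0=m-[30,60]if c is T else m-[30,35]
    x0=max(x0,0);y0=max(y0,0);print(x0,y0)
    a=cv2.resize(c["image"][y0:y0+80,x0:x0+100],(400,320),interpolation=cv2.INTER_CUBIC);a=np.clip(a*1.5,0,255).astype(np.uint8)
    ims.append(a)
cv2.imwrite("pics/g.png",np.hstack(ims))
E
```

```text
[0.54057688 0.27881669 0.26383528] [-1.79746849e+02 -1.73684841e-01 -1.70313647e+01] [ 4.56896579e+01  1.28936123e+01 -5.13611592e+00  4.03925481e-02
 -7.16656754e+01  2.72667570e+01]
[[153.7, 111.0], [190.3, 108.7], [203.2, 107.8]]
123 76
[[118.5, 246.1], [135.2, 197.8], [141.0, 181.1]]
88 186
```

View pics/g.png

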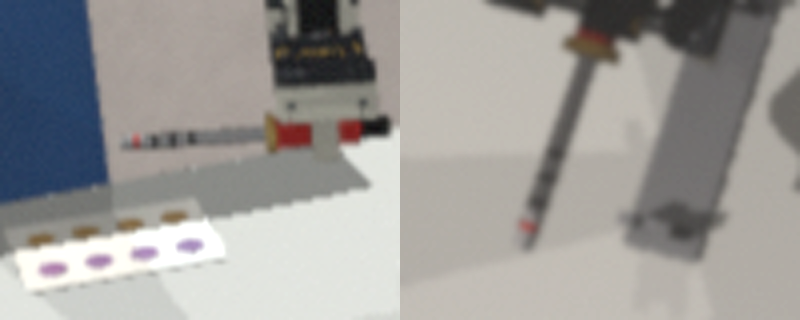

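In the lifted views the tip is at side (153.3,111.3) and top (119.5,247.8), close to the predicted positions, so the grip is sound. Next I tilt and align with the tube.

{"fn": "play_rows", "kwargs": {"rows": [{"slide":[0,0,0],"delta_rot":[0,0,-0.83],"fingers":-1},{"slide":[0,0,0],"delta_rot":[0,0,-0.83],"fingers":-1},{"slide":[0,0,0],"delta_rot":[0,0.97,0],"fingers":-1},{"slide":[0,0,0],"delta_rot":[0,0.97,0],"fingers":-1},{"slide":[0,0,0],"delta_rot":[0,0.97,0],"fingers":-1},{"slide":[0,0,0],"delta_rot":[0,0.97,0],"fingers":-1},{"slide":[0,0,0],"delta_rot":[0,0.97,0],"fingers":-1},{"slide":[0,0,0],"delta_rot":[0,0.97,0],"fingers":-1}]}}

```text
time_s: 17.75
tcp_pos: [0.5389, 0.2779, 0.259]
eef_rot: [179.9, -26.7, -9.4]
contact_force: [-0.1, -1.1, -0.7]
gripper_width: 0.0199
gripper_force: 30.0
```

{"fn": "play_rows", "kwargs": {"rows": [{"slide":[0,0,0],"delta_rot":[0,0.97,0],"fingers":-1},{"slide":[0,0,0],"delta_rot":[0,0.97,0],"fingers":-1},{"slide":[0,0,0],"delta_rot":[0,0.97,0],"fingers":-1},{"slide":[0,0,0],"delta_rot":[0,0,0],"fingers":-1}]}}

```text
time_s: 18.25
tcp_pos: [0.5385, 0.2765, 0.2579]
eef_rot: [179.7, -39.9, -9.2]
contact_force: [0.3, -0.2, -1.1]
gripper_width: 0.02
gripper_force: 30.0
```

```bash
cat >> h.py <<'E'
from scipy.spatial.transform import Rotation as Ro
def pose(s):return s["tcp_pos"],Ro.from_euler("xyz",s["eef_rot"],degrees=True).as_matrix()
def goal(mouth,yaw,gap,tilt=40):
    y,t=np.radians(yaw),np.radians(tilt);a=np.array([np.cos(t)*np.cos(y),np.cos(t)*np.sin(y),np.sin(t)]);ty=np.array([np.sin(y),-np.cos(y),0]);tz=np.cross(a,ty)
    return np.asarray(mouth)+a*(.163+gap)+.019*tz,np.c_[a,ty,tz]
def need(s,g):
    p,R=pose(s);print("slide",(R.T@(g[0]-p)/.15).round(3),"rot",(Ro.from_matrix(R.T@g[1]).as_rotvec()/.08).round(2))
E
python3 - <<'E'
from h import *
from plant import r
s=r.get_state();print(s["tcp_pos"],s["eef_rot"],s["joints"])
need(s,goal([.569,-.0055,.155],-9.4,.03))
E
```

```text
[0.53850028 0.27654503 0.25790738] [179.66917882 -39.93180662  -9.17770468] [ 57.83463347   0.27057991 -50.82537946  63.89632482 -41.33970727
 -28.13187406]
slide [1.23  1.822 0.983] rot [0.04 0.01 0.04]
```

{"fn": "play_rows", "kwargs": {"rows": [{"slide":[0.1,0.15,0.08],"delta_rot":[0,0,0],"fingers":-1},{"slide":[0.1,0.15,0.08],"delta_rot":[0,0,0],"fingers":-1},{"slide":[0.1,0.15,0.08],"delta_rot":[0,0,0],"fingers":-1},{"slide":[0.1,0.15,0.08],"delta_rot":[0,0,0],"fingers":-1},{"slide":[0.1,0.15,0.08],"delta_rot":[0,0,0],"fingers":-1},{"slide":[0.1,0.15,0.08],"delta_rot":[0,0,0],"fingers":-1},{"slide":[0.1,0.15,0.08],"delta_rot":[0,0,0],"fingers":-1},{"slide":[0.1,0.15,0.08],"delta_rot":[0,0,0],"fingers":-1}]}}

```text
time_s: 19.25
tcp_pos: [0.6627, 0.0741, 0.2641]
eef_rot: [-180.0, -40.0, -9.5]
contact_force: [1.5, 0.3, -0.5]
gripper_width: 0.0196
gripper_force: 30.0
```

{"fn": "play_rows", "kwargs": {"rows": [{"slide":[0.1,0.15,0.08],"delta_rot":[0,0,0],"fingers":-1},{"slide":[0.1,0.15,0.08],"delta_rot":[0,0,0],"fingers":-1},{"slide":[0.1,0.15,0.08],"delta_rot":[0,0,0],"fingers":-1},{"slide":[0.1,0.15,0.08],"delta_rot":[0,0,0],"fingers":-1},{"slide":[0,0,0],"delta_rot":[0,0,0],"fingers":-1},{"slide":[0,0,0],"delta_rot":[0,0,0],"fingers":-1}]}}

```text
time_s: 20.0
tcp_pos: [0.723, -0.0259, 0.2672]
eef_rot: [180.0, -39.8, -9.5]
contact_force: [-0.8, 0.4, -0.8]
gripper_width: 0.0198
gripper_force: 30.0
```

```bash
python3 - <<'E'
from h import *
from plant import r
s=r.get_state();print(s["tcp_pos"],s["eef_rot"],s["joints"])
need(s,goal([.569,-.0055,.155],-9.4,.03))
p,R=pose(s);X=[p+R@np.array(v) for v in([-.163,0,-.019],[-.043,0,-.019])]
S=r.capture("side");T=r.capture("top");pickle.dump((S,T),open("p5.pkl","wb"));ims=[]
for c in(S,T):
    q=proj(c,X);mq=proj(c,[.569,-.0055,.155])[0].astype(int);print(q.round(1).tolist(),mq)
    x0,y0=mq-[35,65]if c is T else mq-[40,60]
    print(x0,y0);a=cv2.resize(c["image"][y0:y0+100,x0:x0+80],(400,500),interpolation=cv2.INTER_CUBIC);ims.append(np.clip(a*1.4,0,255).astype(np.uint8))
cv2.imwrite("pics/i.png",np.hstack(ims))
E
```

```text
[ 0.72295739 -0.02592064  0.2672284 ] [179.95044657 -39.7845252   -9.45539741] [ -0.44790019   4.25134329 -46.86569812  95.36364493  -5.82463056
 -12.33716757]
slide [0.013 0.033 0.035] rot [ 0.02  0.05 -0.01]
[[252.6, 171.6], [282.1, 145.3]] [247 179]
207 119
[[256.1, 170.2], [260.8, 128.6]] [257 178]
222 113
```

View pics/i.png

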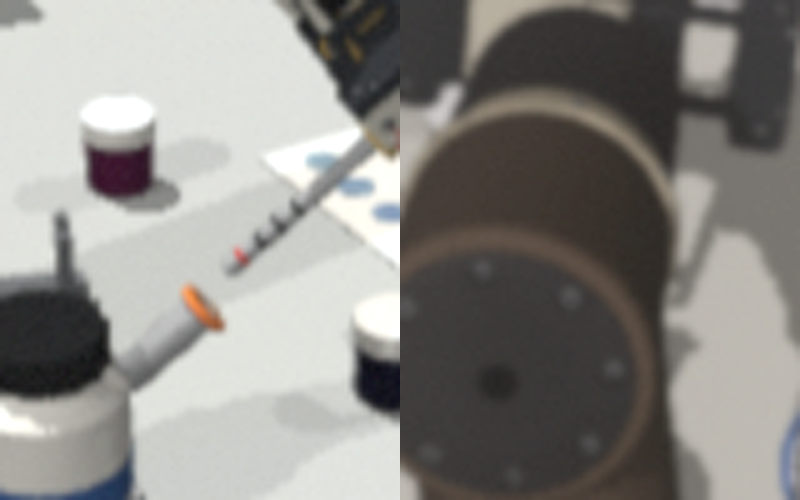

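In the side view the tip sits about 25 mm from the orange mouth, nicely lined up; the arm hides the mouth from above. Joint 4 is at its limit with the wrist near singular, though. The tube is symmetric, so I can roll the tool about the rod axis. I'll fit the kinematics to pick a roll.

```bash
cat > fk.py <<'E'
from h import *
D=[([83.8314,20.5858,.63897,-.01768,-70.13725,-16.5076],[.2600755,.6223993,.2257334],[179.914653,-.00796,-22.6822]),
([-19.1392977,19.6558407,-.678518,-.006076,-69.678296,27.5955392],[.53889633,-.39000603,.22618467],[179.991424,.0109,-81.54587]),
([-9.4794,13.0448,-10.4645,.04055,-66.197,17.75568],[.52358478,-.28212833,.22203443],[-179.7,-.1,-81.7]),
([45.68966,12.89361,-5.13612,.04039,-71.66568,27.26676],[.54057688,.27881669,.26383528],[-179.746849,-.173685,-17.03136]),
([57.83463,.27058,-50.82538,63.89632,-41.33971,-28.13187],[.53850028,.27654503,.25790738],[179.66918,-39.931807,-9.177705]),
([-.4479,4.25134,-46.8657,95.36364,-5.82463,-12.33717],[.72295739,-.02592064,.2672284],[179.950447,-39.784525,-9.455397])]
E_=lambda s,*a:Ro.from_euler(s,a,degrees=True).as_matrix()
def fk(q,P,sg):
    a1,lat,d1,L2,L4,a3,L6=P;z=E_("z",q[0]);B=E_("y",q[1]-q[2])
    # forearm along x at B=0, tool along x when j5=0
    M=z@B@E_("x",sg[0]*q[3])@E_("y",sg[1]*q[4])@E_("x",sg[2]*q[5])
    w=z@(np.array([a1,lat,d1])+E_("y",q[1])@[0,0,L2]+B@[L4,0,a3])
    C=np.array([[0,0,1],[0,1,0],[-1,0,0]])  # tool z = link x
    return w+L6*M[:,0],M
if __name__=="__main__":
    import itertools
    for sg in itertools.product((1,-1),repeat=3):
        Cs=[fk(q,[0]*7,sg)[1].T@E_("xyz",*e) for q,p,e in D]
        err=max(np.degrees(Ro.from_matrix(Cs[0].T@c).magnitude()) for c in Cs)
        if err<3:
            s=least_squares(lambda P:np.concatenate([fk(q,P,sg)[0]-p for q,p,e in D]),[0,-.19,.4,.4,.4,0,.25]);print(sg,err,Cs[0].round(3).tolist(),s.x.round(4).tolist(),abs(s.fun).max())
        else:print(sg,err)
E
python3 fk.py
```

```text
Traceback (most recent call last):
  File "fk.py", line 19, in <module>
    Cs=[fk(q,[0]*7,sg)[1].T@E_("xyz",*e) for q,p,e in D]
        ~~^^^^^^^^^^^^
  File "fk.py", line 13, in fk
    w=z@(np.array([a1,lat,d1])+E_("y",q[1])@[0,0,L2]+B@[L4,0,a3])
      ~^^~~~~~~~~~~~~~~~~~~~~~~~~~~~~~~~~~~~~~~~~~~~~~~~~~~~~~~~~
ValueError: matmul: Input operand 1 has a mismatch in its core dimension 0, with gufunc signature (n?,k),(k,m?)->(n?,m?) (size 1 is different from 3)
```

```bash
sed -i 's/E_=lambda s,\*a:.*/E_=lambda s,*a:Ro.from_euler(s,a if len(a)>1 else a[0],degrees=True).as_matrix()/' fk.py; python3 fk.py
```

```text
(1, 1, 1) 172.50725741505332
(1, 1, -1) 175.32314336945876
(1, -1, 1) 160.9599431404465
(1, -1, -1) 169.25740812099718
(-1, 1, 1) 128.73903119052682
(-1, 1, -1) 128.65738470713492
(-1, -1, 1) 88.20626511222918
(-1, -1, -1) 0.04106194185200362 [[-0.0, -0.0, 1.0], [-1.0, -0.0, -0.0], [0.0, -1.0, -0.0]] [0.3331, -0.1534, -0.3389, 0.6936, 0.0141, 0.1798, 0.2531] 0.1584852953296273
```

```bash
cat > fk2.py <<'E'
from fk import *
def A(q):
    z=E_("z",q[0]);U=z@E_("y",q[1]);B=z@E_("y",q[1]-q[2]);W=B@E_("x",-q[3]);V=W@E_("y",-q[4]);M=V@E_("x",-q[5])
    # a1,lat,d1 | L2z | L4x,a3z | o4y,o4z | L6, o5z
    return np.c_[z,U[:,2],B[:,0],B[:,2],W[:,1],W[:,2],V[:,0],V[:,2]],M
C=np.array([[0,0,1],[-1,0,0],[0,-1,0]])
names="a1 lat d1 L2 L4 a3 o4y o4z L6 o5z".split()
if __name__=="__main__":
    import itertools
    M=np.vstack([A(q)[0] for q,p,e in D]);b=np.concatenate([p for q,p,e in D])
    print(np.linalg.svd(M)[1].round(3))
    for drop in([],["o4y","o4z","o5z"],["o4z","o5z"],["o4y","o4z"],["o4y","o5z"],["o4y","o4z","o5z","a1"],["a1","o4z","o5z"],["lat","o4z","o5z"],["lat","o5z"],["lat","a1","o5z"],["lat","a1"]):
        k=[i for i,n in enumerate(names) if n not in drop];x=np.linalg.lstsq(M[:,k],b,rcond=None)[0]
        print([(names[i],round(v,3)) for i,v in zip(k,x)],abs(M[:,k]@x-b).max().round(5))
E
python3 fk2.py
```

```text
[5.14  4.144 3.357 1.597 1.279 0.892 0.302 0.226 0.097 0.062]
[('a1', np.float64(-0.0)), ('lat', np.float64(0.0)), ('d1', np.float64(0.199)), ('L2', np.float64(0.602)), ('L4', np.float64(0.464)), ('a3', np.float64(-0.0)), ('o4y', np.float64(-0.192)), ('o4z', np.float64(-0.0)), ('L6', np.float64(0.378)), ('o5z', np.float64(-0.0))] 0.0
[('a1', np.float64(0.333)), ('lat', np.float64(-0.153)), ('d1', np.float64(-0.339)), ('L2', np.float64(0.694)), ('L4', np.float64(0.014)), ('a3', np.float64(0.18)), ('L6', np.float64(0.253))] 0.15849
[('a1', np.float64(-0.0)), ('lat', np.float64(0.0)), ('d1', np.float64(0.199)), ('L2', np.float64(0.602)), ('L4', np.float64(0.464)), ('a3', np.float64(0.0)), ('o4y', np.float64(-0.192)), ('L6', np.float64(0.378))] 0.0
[('a1', np.float64(0.108)), ('lat', np.float64(-0.18)), ('d1', np.float64(-0.277)), ('L2', np.float64(0.78)), ('L4', np.float64(-0.015)), ('a3', np.float64(0.269)), ('L6', np.float64(0.492)), ('o5z', np.float64(0.196))] 0.04973
[('a1', np.float64(0.42)), ('lat', np.float64(-0.185)), ('d1', np.float64(0.023)), ('L2', np.float64(0.648)), ('L4', 
[... 602 characters left out ...]
4(0.0)), ('o4y', np.float64(-0.192)), ('L6', np.float64(0.378))] 0.0
[('a1', np.float64(-0.0)), ('d1', np.float64(0.199)), ('L2', np.float64(0.602)), ('L4', np.float64(0.464)), ('a3', np.float64(0.0)), ('o4y', np.float64(-0.192)), ('o4z', np.float64(0.0)), ('L6', np.float64(0.378))] 0.0
[('d1', np.float64(0.199)), ('L2', np.float64(0.602)), ('L4', np.float64(0.464)), ('a3', np.float64(0.0)), ('o4y', np.float64(-0.192)), ('o4z', np.float64(0.0)), ('L6', np.float64(0.378))] 0.0
[('d1', np.float64(0.199)), ('L2', np.float64(0.602)), ('L4', np.float64(0.464)), ('a3', np.float64(0.0)), ('o4y', np.float64(-0.192)), ('o4z', np.float64(0.0)), ('L6', np.float64(0.378)), ('o5z', np.float64(-0.0))] 0.0
```

Exact kinematic model found. Next I'll search over roll about the rod axis.

```bash
cat > ik.py <<'E'
from fk2 import *
P=np.array([0,0,.199,.602,.464,0,-.192,0,.378,0]);M_=np.vstack([A(q)[0] for q,p,e in D]);k=[2,3,4,6,8]
P[k]=np.linalg.lstsq(M_[:,k],np.concatenate([p for q,p,e in D]),rcond=None)[0]
lo=np.array([-176.03,-82.01,-58.28,-173.87,-174.79,-173.66]);hi=np.array([176.03,121.73,71.71,95.51,-.11,173.66])
def FK(q):
    a,M=A(q);return a@P,M@C
def solve(p,R,q0,n=3):
    def f(q):
        x,Q=FK(q);return np.r_[(x-p)*10,Ro.from_matrix(Q.T@R).as_rotvec()]
    s=least_squares(f,np.clip(q0,lo+.5,hi-.5),bounds=(lo,hi),x_scale=30);return s.x,abs(s.fun).max()
def rollgoal(m,yaw,gap,phi,tilt=40):
    p,R=goal(m,yaw,gap,tilt);g=p-.019*R[:,2];R=R@E_("x",phi);return g+.019*R[:,2],R
E
python3 - <<'E'
from ik import *
m=[.569,-.0055,.155]
rng=np.random.default_rng(0)
for phi in range(-75,76,15):
    for gap in(.06,.0,-.12):
        p,R=rollgoal(m,-9.4,gap,phi);sol=[]
        for _ in range(12):
            q,e=solve(p,R,rng.uniform([-60,-40,-50,-150,-100,-170],[80,80,50,90,-5,170]))
            if e<1e-3 and not any(abs(q-x).max()<1 for x in sol):sol.append(q)
        print(phi,gap,[(x.round(0).astype(int).tolist(),round(min((x-lo).min(),(hi-x).min()),1)) for x in sol])
E
```

```text
-75 0.06 [([31, 41, -14, 59, -97, -11], np.float64(36.9))]
-75 0.0 [([33, 40, -20, 56, -95, -17], np.float64(38.1))]
-75 -0.12 [([40, 41, -31, 49, -90, -27], np.float64(27.6))]
-60 0.06 [([31, 32, -22, 61, -83, -10], np.float64(34.3))]
-60 0.0 [([33, 31, -28, 60, -81, -16], np.float64(30.0))]
-60 -0.12 [([40, 32, -40, 56, -77, -28], np.float64(18.6))]
-45 0.06 [([29, 23, -29, 65, -68, -8], np.float64(29.5))]
-45 0.0 [([31, 22, -36, 65, -66, -15], np.float64(22.4))]
-45 -0.12 [([37, 22, -49, 66, -64, -29], np.float64(9.8))]
-30 0.06 [([24, 15, -35, 69, -51, -6], np.float64(23.2))]
-30 0.0 [([25, 14, -43, 73, -49, -14], np.float64(15.6))]
-30 -0.12 [([28, 13, -56, 82, -48, -31], np.float64(2.1))]
-15 0.06 [([16, 9, -40, 74, -31, -3], np.float64(18.4))]
-15 0.0 [([14, 7, -48, 85, -29, -15], np.float64(10.1))]
-15 -0.12 []
0 0.06 [([6, 6, -43, 76, -10, 3], np.float64(10.0))]
0 0.0 []
0 -0.12 []
15 0.06 [([12, 7, -22, -2, -19, 76], np.float64(18.6))]
15 0.0 [([14, 5, -33, 4, -10, 68], np.float64(9.9))]
15 -0.12 []
30 0.06 [([-4, 11, -5, -43, -41, 121], np.float64(40.6))]
30 0.0 [([-5, 9, -11, -48, -38, 127], np.float64(37.9))]
30 -0.12 [([-9, 7, -23, -59, -35, 143], np.float64(30.3))]
45 0.06 [([-16, 17, 3, -60, -61, 139], np.float64(34.5))]
45 0.0 [([-18, 16, -4, -63, -59, 146], np.float64(28.1))]
45 -0.12 [([-22, 16, -17, -69, -58, 160], np.float64(13.3))]
60 0.06 [([-23, 26, 9, -70, -78, 147], np.float64(26.3))]
60 0.0 [([-25, 25, 2, -71, -77, 154], np.float64(19.9))]
60 -0.12 [([-28, 26, -11, -72, -76, 168], np.float64(6.0))]
75 0.06 [([-27, 34, 16, -77, -94, 151], np.float64(22.8))]
75 0.0 [([-28, 34, 9, -76, -93, 157], np.float64(16.2))]
75 -0.12 [([-30, 35, -4, -74, -91, 171], np.float64(2.4))]
```

```bash
python3 - <<'E'
from ik import *
from plant import r
s=r.get_state();p,R=pose(s);q=np.array(s["joints"]);print(FK(q)[0]-p)
def go(n,sl,ro,show=True):
    global p,R,q
    mx=0
    for _ in range(n):
        p=p+R@np.array(sl)*.15;R=R@Ro.from_rotvec(np.array(ro)*.08).as_matrix()
        o=q;q,e=solve(p,R,q);mx=np.maximum(mx,abs(q-o));
        if e>1e-3 or abs(q-o).max()>14:print("!",e,(q-o).round(0))
    print(q.round(1),mx.round(1))
go(4,[.1,0,0],[0,0,0]);
for _ in range(4):go(4,[0,0,0],[.41,0,0])
def rel(g):print("slide",(R.T@(g[0]-p)/.15).round(3),"rot",(Ro.from_matrix(R.T@g[1]).as_rotvec()/.08).round(2))
rel(rollgoal([.569,-.0055,.155],-9.4,.03,30))
E
```

```text
[-3.08091885e-10  9.58916633e-09 -4.96529590e-09]
! 9.658940314238862e-14 [  5.   1.   2. -14.  -3.  10.]
[ 12.1   6.8 -36.4  57.  -16.3  17.2] [ 5.2  0.7  3.  14.   3.4 10.1]
[ 13.8   6.7 -30.3  30.1 -15.1  43. ] [0.6 0.1 2.5 8.7 1.3 8.4]
[ 11.3   7.6 -17.7  -3.5 -22.7  77.4] [1.4 0.3 3.3 9.1 2.3 9. ]
[  3.6   9.2  -8.  -26.4 -32.6 102.4] [2.1 0.5 2.8 6.7 2.6 7.3]
[ -4.4  11.7  -1.7 -41.5 -42.8 118.6] [2.1 0.7 1.8 4.4 2.6 4.7]
slide [-0.385 -0.011  0.03 ] rot [-0.01  0.04 -0.02]
```

{"fn": "play_rows", "kwargs": {"rows": [{"slide":[0.05,0,0],"delta_rot":[0,0,0],"fingers":-1},{"slide":[0.05,0,0],"delta_rot":[0,0,0],"fingers":-1},{"slide":[0.05,0,0],"delta_rot":[0,0,0],"fingers":-1},{"slide":[0.05,0,0],"delta_rot":[0,0,0],"fingers":-1},{"slide":[0.05,0,0],"delta_rot":[0,0,0],"fingers":-1},{"slide":[0.05,0,0],"delta_rot":[0,0,0],"fingers":-1},{"slide":[0.05,0,0],"delta_rot":[0,0,0],"fingers":-1},{"slide":[0.05,0,0],"delta_rot":[0,0,0],"fingers":-1}]}}

```text
time_s: 21.1
tcp_pos: [0.7681, -0.0322, 0.3061]
eef_rot: [180.0, -39.8, -9.4]
contact_force: [-0.0, -0.0, -0.5]
gripper_width: 0.0197
gripper_force: 30.0
```

{"fn": "play_rows", "kwargs": {"rows": [{"slide":[0,0,0],"delta_rot":[0.41,0,0],"fingers":-1},{"slide":[0,0,0],"delta_rot":[0.41,0,0],"fingers":-1},{"slide":[0,0,0],"delta_rot":[0.41,0,0],"fingers":-1},{"slide":[0,0,0],"delta_rot":[0.41,0,0],"fingers":-1},{"slide":[0,0,0],"delta_rot":[0.41,0,0],"fingers":-1},{"slide":[0,0,0],"delta_rot":[0.41,0,0],"fingers":-1},{"slide":[0,0,0],"delta_rot":[0.41,0,0],"fingers":-1},{"slide":[0,0,0],"delta_rot":[0.41,0,0],"fingers":-1}]}}

```text
time_s: 22.1
tcp_pos: [0.7678, -0.0313, 0.3058]
eef_rot: [-164.9, -39.8, -9.3]
contact_force: [0.1, -1.2, -1.7]
gripper_width: 0.0196
gripper_force: 30.0
```

{"fn": "play_rows", "kwargs": {"rows": [{"slide":[0,0,0],"delta_rot":[0.41,0,0],"fingers":-1},{"slide":[0,0,0],"delta_rot":[0.41,0,0],"fingers":-1},{"slide":[0,0,0],"delta_rot":[0.41,0,0],"fingers":-1},{"slide":[0,0,0],"delta_rot":[0.41,0,0],"fingers":-1},{"slide":[0,0,0],"delta_rot":[0.41,0,0],"fingers":-1},{"slide":[0,0,0],"delta_rot":[0.41,0,0],"fingers":-1},{"slide":[0,0,0],"delta_rot":[0.41,0,0],"fingers":-1},{"slide":[0,0,0],"delta_rot":[0.41,0,0],"fingers":-1}]}}

```text
time_s: 23.1
tcp_pos: [0.768, -0.0316, 0.3061]
eef_rot: [-149.9, -39.8, -9.3]
contact_force: [-0.4, -0.2, -1.9]
gripper_width: 0.0196
gripper_force: 30.0
```

```bash
python3 - <<'E'
from ik import *
from plant import r
s=r.get_state();print(s["tcp_pos"],s["eef_rot"],s["joints"].round(1))
need(s,rollgoal([.569,-.0055,.155],-9.4,.02,30))
E
```

```text
[ 0.76798877 -0.03158483  0.30609344] [-149.86597519  -39.81280639   -9.34993752] [ -4.4  11.7  -1.7 -41.6 -43.  118.8]
slide [-0.452 -0.004  0.029] rot [-0.04  0.04 -0.01]
```

{"fn": "play_rows", "kwargs": {"rows": [{"slide":[-0.06,0,0.004],"delta_rot":[0,0.01,0],"fingers":-1},{"slide":[-0.06,0,0.004],"delta_rot":[0,0.01,0],"fingers":-1},{"slide":[-0.06,0,0.004],"delta_rot":[0,0.01,0],"fingers":-1},{"slide":[-0.06,0,0.004],"delta_rot":[0,0.01,0],"fingers":-1},{"slide":[-0.06,0,0.004],"delta_rot":[0,0,0],"fingers":-1},{"slide":[-0.06,0,0.004],"delta_rot":[0,0,0],"fingers":-1},{"slide":[-0.06,0,0.004],"delta_rot":[0,0,0],"fingers":-1},{"slide":[0,0,0.004],"delta_rot":[0,0,0],"fingers":-1}]}}

```text
time_s: 24.1
tcp_pos: [0.7231, -0.0232, 0.2618]
eef_rot: [-149.9, -39.9, -9.6]
contact_force: [0.2, 0.6, -1.1]
gripper_width: 0.02
gripper_force: 30.0
```

```bash
python3 - <<'E'
from ik import *
from plant import r
s=r.get_state();print(s["tcp_pos"],s["eef_rot"],s["joints"].round(1))
m=[.570,-.0055,.155];need(s,rollgoal(m,-9.4,.015,30))
p,R=pose(s);X=[p+R@np.array(v) for v in([-.163,0,-.019],[-.043,0,-.019])]+[m]
S=r.capture("side");T=r.capture("top");ims=[]
for c in(S,T):
    q=proj(c,X);print(q.round(1).tolist());x0,y0=q[2].astype(int)-[25,30]
    print(x0,y0);a=cv2.resize(c["image"][y0:y0+50,x0:x0+50],(400,400),interpolation=cv2.INTER_CUBIC);ims.append(np.clip(a*1.5,0,255).astype(np.uint8))
cv2.imwrite("pics/j.png",np.hstack(ims))
E
```

```text
[ 0.72310559 -0.02322749  0.2617935 ] [-149.89802127  -39.92934501   -9.56303117] [ -4.9   9.8  -8.8 -46.  -39.2 124.8]
slide [-0.057 -0.014  0.003] rot [ 0.   -0.   -0.03]
[[253.7, 174.8], [283.2, 148.5], [247.8, 179.5]]
222 149
[[258.6, 170.7], [263.4, 129.5], [257.1, 178.2]]
232 148
```

View pics/j.png

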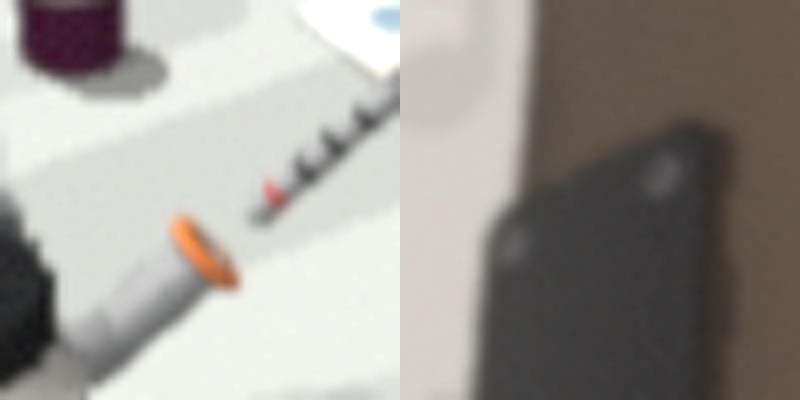

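In the side view the tip is at about (254.1,176.2) and the mouth hole at about (247.8,180.3). The rod line passes about 2 mm low, which agrees with the 2 mm tool-y error in the state. I'll correct it and creep in.

{"fn": "play_rows", "kwargs": {"rows": [{"slide":[0,-0.014,0],"delta_rot":[0,0,-0.03],"fingers":-1},{"slide":[-0.03,0,0],"delta_rot":[0,0,0],"fingers":-1},{"slide":[-0.03,0,0],"delta_rot":[0,0,0],"fingers":-1},{"slide":[-0.03,0,0],"delta_rot":[0,0,0],"fingers":-1},{"slide":[-0.03,0,0],"delta_rot":[0,0,0],"fingers":-1},{"slide":[0,0,0],"delta_rot":[0,0,0],"fingers":-1}]}}

```text
time_s: 24.95
tcp_pos: [0.7093, -0.0191, 0.2513]
eef_rot: [-150.0, -40.0, -9.4]
contact_force: [-0.4, -0.1, -0.1]
gripper_width: 0.0201
gripper_force: 30.0
```

```bash
cat > st.py <<'E'
from ik import *
from plant import r
s=r.get_state();p,R=pose(s);m=np.array([.570,-.0055,.155]);_,G=goal(m,-9.4,0)
tip=p+R@[-.163,0,-.019];print("tip in tube frame (along,y,z)",(G.T@(tip-m)*1e3).round(1),"F tool",(R.T@s["contact_force"]).round(1),"mom",(R.T@s["moment"]).round(2),s["joints"].round(1))
need(s,rollgoal(m,-9.4,(G.T@(tip-m))[0],30))
E
python3 st.py
```

```text
tip in tube frame (along,y,z) [ 5.9  0.1 -0.4] F tool [-0.3  0.  -0.2] mom [-1.43 -2.4  -0.08] [ -4.9   9.2 -10.8 -47.2 -38.3 126.5]
slide [-0.     0.001  0.003] rot [ 0. -0.  0.]
```

{"fn": "play_rows", "kwargs": {"rows": [{"slide":[-0.02,0,0],"delta_rot":[0,0,0],"fingers":-1},{"slide":[-0.02,0,0],"delta_rot":[0,0,0],"fingers":-1},{"slide":[-0.02,0,0],"delta_rot":[0,0,0],"fingers":-1},{"slide":[-0.02,0,0],"delta_rot":[0,0,0],"fingers":-1},{"slide":[0,0,0],"delta_rot":[0,0,0],"fingers":-1}]}}

```text
time_s: 25.58
tcp_pos: [0.7004, -0.0176, 0.2437]
eef_rot: [-150.0, -40.0, -9.4]
contact_force: [-0.8, -0.0, -1.3]
gripper_width: 0.0194
gripper_force: 30.0
```

```bash
python3 st.py
```

```text
tip in tube frame (along,y,z) [-5.9  0.1 -0.3] F tool [-1.4  0.3  0.3] mom [-1.45 -2.29 -0.04] [ -5.1   8.9 -12.  -48.2 -37.8 127.8]
slide [-0.     0.001  0.003] rot [-0.   -0.01  0.  ]
```

No contact force so far; the tip is about 6 mm inside. I'll keep going.

{"fn": "play_rows", "kwargs": {"rows": [{"slide":[-0.03,0,0],"delta_rot":[0,0,0],"fingers":-1},{"slide":[-0.03,0,0],"delta_rot":[0,0,0],"fingers":-1},{"slide":[-0.03,0,0],"delta_rot":[0,0,0],"fingers":-1},{"slide":[-0.03,0,0],"delta_rot":[0,0,0],"fingers":-1},{"slide":[-0.03,0,0],"delta_rot":[0,0,0],"fingers":-1},{"slide":[-0.03,0,0],"delta_rot":[0,0,0],"fingers":-1},{"slide":[-0.03,0,0],"delta_rot":[0,0,0],"fingers":-1},{"slide":[0,0,0],"delta_rot":[0,0,0],"fingers":-1}]}}

```text
time_s: 26.58
tcp_pos: [0.6765, -0.0136, 0.2233]
eef_rot: [-150.0, -40.0, -9.4]
contact_force: [-0.2, 0.1, -1.3]
gripper_width: 0.0198
gripper_force: 30.0
```

```bash
python3 st.py
```

```text
tip in tube frame (along,y,z) [-37.6   0.1  -0.3] F tool [-1.   0.4  0.8] mom [-1.45 -2.32 -0.02] [ -5.8   8.2 -15.1 -50.9 -36.7 131.5]
slide [-0.     0.001  0.003] rot [ 0. -0.  0.]
```

{"fn": "play_rows", "kwargs": {"rows": [{"slide":[-0.035,0,0],"delta_rot":[0,0,0],"fingers":-1},{"slide":[-0.035,0,0],"delta_rot":[0,0,0],"fingers":-1},{"slide":[-0.035,0,0],"delta_rot":[0,0,0],"fingers":-1},{"slide":[-0.035,0,0],"delta_rot":[0,0,0],"fingers":-1},{"slide":[-0.035,0,0],"delta_rot":[0,0,0],"fingers":-1},{"slide":[-0.035,0,0],"delta_rot":[0,0,0],"fingers":-1},{"slide":[-0.035,0,0],"delta_rot":[0,0,0],"fingers":-1},{"slide":[-0.035,0,0],"delta_rot":[0,0,0],"fingers":-1}]}}

```text
time_s: 27.58
tcp_pos: [0.6449, -0.0084, 0.1964]
eef_rot: [-150.0, -40.0, -9.4]
contact_force: [-0.1, 0.3, -0.6]
gripper_width: 0.0195
gripper_force: 30.0
```

{"fn": "play_rows", "kwargs": {"rows": [{"slide":[-0.03,0,0],"delta_rot":[0,0,0],"fingers":-1},{"slide":[-0.03,0,0],"delta_rot":[0,0,0],"fingers":-1},{"slide":[-0.03,0,0],"delta_rot":[0,0,0],"fingers":-1},{"slide":[-0.03,0,0],"delta_rot":[0,0,0],"fingers":-1},{"slide":[-0.03,0,0],"delta_rot":[0,0,0],"fingers":-1},{"slide":[-0.03,0,0],"delta_rot":[0,0,0],"fingers":-1},{"slide":[0,0,0],"delta_rot":[0,0,0],"fingers":-1}]}}

```text
time_s: 28.45
tcp_pos: [0.6244, -0.005, 0.1789]
eef_rot: [-150.0, -40.0, -9.4]
contact_force: [-0.2, 0.0, -0.6]
gripper_width: 0.0196
gripper_force: 30.0
```

```bash
python3 st.py
```

```text
tip in tube frame (along,y,z) [-1.066e+02  1.000e-01 -3.000e-01] F tool [-0.5  0.2  0.3] mom [-1.51 -2.3   0.02] [ -7.9   7.3 -21.6 -57.8 -35.  141.1]
slide [-0.     0.     0.002] rot [ 0. -0.  0.]
```

{"fn": "play_rows", "kwargs": {"rows": [{"slide":[-0.01,0,0],"delta_rot":[0,0,0],"fingers":-1},{"slide":[-0.01,0,0],"delta_rot":[0,0,0],"fingers":-1},{"slide":[-0.01,0,0],"delta_rot":[0,0,0],"fingers":-1},{"slide":[-0.01,0,0],"delta_rot":[0,0,0],"fingers":-1},{"slide":[-0.01,0,0],"delta_rot":[0,0,0],"fingers":-1}], "squeeze": 20}}

```text
time_s: 29.08
tcp_pos: [0.619, -0.004, 0.1743]
eef_rot: [-150.0, -40.0, -9.4]
contact_force: [0.1, -0.3, -1.6]
gripper_width: 0.0196
gripper_force: 20.0
```

{"fn": "play_rows", "kwargs": {"rows": [{"slide":[-0.008,0,0],"delta_rot":[0,0,0],"fingers":-1},{"slide":[-0.008,0,0],"delta_rot":[0,0,0],"fingers":-1},{"slide":[0,0,0],"delta_rot":[0,0,0],"fingers":-1}]}}

```text
time_s: 29.45
tcp_pos: [0.618, -0.004, 0.1736]
eef_rot: [-150.0, -40.1, -9.4]
contact_force: [1.7, -0.2, 1.6]
gripper_width: 0.0202
gripper_force: 20.0
```

```bash
python3 st.py
```

```text
tip in tube frame (along,y,z) [-1.15e+02  1.00e-01 -1.00e-01] F tool [ 2.4 -0.1 -0.1] mom [-1.38 -1.2  -0.02] [ -8.4   7.2 -22.4 -58.9 -34.9 142.7]
slide [-0.     0.     0.003] rot [ 0.   -0.03  0.01]
```

{"fn": "play_rows", "kwargs": {"rows": [{"slide":[-0.008,0,0],"delta_rot":[0,0,0],"fingers":-1},{"slide":[0,0,0],"delta_rot":[0,0,0],"fingers":-1}]}}

```text
time_s: 29.7
tcp_pos: [0.6179, -0.0041, 0.1736]
eef_rot: [-150.0, -40.2, -9.5]
contact_force: [4.4, -0.6, 4.0]
gripper_width: 0.0197
gripper_force: 20.0
```

```bash
python3 st.py; python3 - <<'E'
from h import *
from plant import r
S=r.capture("side");x0,y0=225,140
cv2.imwrite("pics/k.png",cv2.resize(S["image"][y0:y0+50,x0:x0+60],(600,500),interpolation=cv2.INTER_CUBIC))
E
```

```text
tip in tube frame (along,y,z) [-1.152e+02  1.000e-01  1.000e-01] F tool [ 6.  -0.2 -0.1] mom [-1.3   0.27  0.12] [ -8.4   7.2 -22.4 -59.  -34.8 142.9]
slide [-0.     0.     0.004] rot [ 0.01 -0.05  0.02]
```

View pics/k.png

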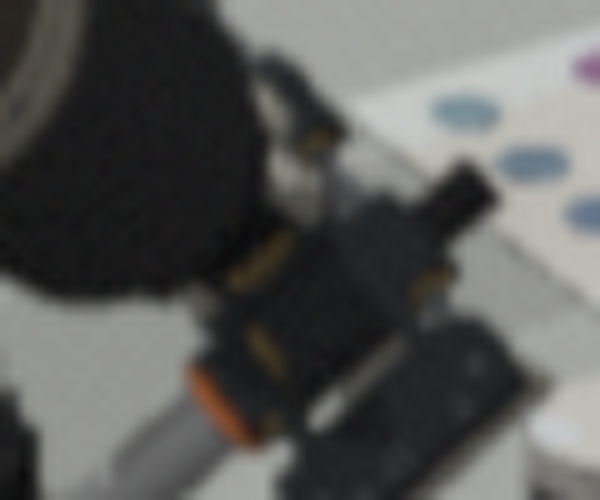

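The collar region now sits against the orange flange at about (225,405) in the crop. Travel has stopped firmly with about 6 N along the axis. One slight extra push, then I draw it out.

{"fn": "play_rows", "kwargs": {"rows": [{"slide":[-0.008,0,0],"delta_rot":[0,0,0],"fingers":-1},{"slide":[0,0,0],"delta_rot":[0,0,0],"fingers":-1},{"slide":[0,0,0],"delta_rot":[0,0,0],"fingers":-1}]}}

```text
time_s: 30.12
tcp_pos: [0.6178, -0.0041, 0.1736]
eef_rot: [-150.0, -40.3, -9.5]
contact_force: [6.5, -1.0, 5.5]
gripper_width: 0.0201
gripper_force: 20.0
```

```bash
python3 st.py
```

```text
tip in tube frame (along,y,z) [-1.152e+02  1.000e-01  3.000e-01] F tool [ 8.6 -0.1  0.1] mom [-1.17  1.11  0.02] [ -8.5   7.2 -22.5 -59.2 -34.8 143.1]
slide [-0.001 -0.     0.004] rot [ 0.01 -0.07  0.02]
```

Force and moment place the contact line on the rod axis, so it is the collar that stops. Withdrawing.

{"fn": "play_rows", "kwargs": {"rows": [{"slide":[0.03,0,0],"delta_rot":[0,0,0],"fingers":-1},{"slide":[0.06,0,0],"delta_rot":[0,0,0],"fingers":-1},{"slide":[0.08,0,0],"delta_rot":[0,0,0],"fingers":-1},{"slide":[0.08,0,0],"delta_rot":[0,0,0],"fingers":-1},{"slide":[0.08,0,0],"delta_rot":[0,0,0],"fingers":-1},{"slide":[0.08,0,0],"delta_rot":[0,0,0],"fingers":-1},{"slide":[0.08,0,0],"delta_rot":[0,0,0],"fingers":-1},{"slide":[0.08,0,0],"delta_rot":[0,0,0],"fingers":-1}], "squeeze": 30}}

```text
time_s: 31.12
tcp_pos: [0.6806, -0.0142, 0.2268]
eef_rot: [-150.0, -40.0, -9.4]
contact_force: [-0.5, 0.7, 0.2]
gripper_width: 0.0197
gripper_force: 30.0
```

{"fn": "play_rows", "kwargs": {"rows": [{"slide":[0.08,0,0],"delta_rot":[0,0,0],"fingers":-1},{"slide":[0.08,0,0],"delta_rot":[0,0,0],"fingers":-1},{"slide":[0.08,0,0],"delta_rot":[0,0,0],"fingers":-1},{"slide":[0.08,0,0],"delta_rot":[0,0,0],"fingers":-1},{"slide":[0.08,0,0],"delta_rot":[0,0,0],"fingers":-1},{"slide":[0.08,0,0],"delta_rot":[0,0,0],"fingers":-1},{"slide":[0.08,0,0],"delta_rot":[0,0,0],"fingers":-1},{"slide":[0,0,0],"delta_rot":[0,0,0],"fingers":-1}]}}

```text
time_s: 32.12
tcp_pos: [0.7442, -0.0247, 0.281]
eef_rot: [-150.0, -40.1, -9.4]
contact_force: [-1.3, -0.1, -2.4]
gripper_width: 0.0198
gripper_force: 30.0
```

```bash
python3 st.py; cat > fin.py <<'E'
from ik import *
from plant import r
s=r.get_state();p,R=pose(s);q=np.array(s["joints"])
rng=np.random.default_rng(1)
for yaw in(-30,-20,-9.4,0,15):
    G=goal([.5085,-.193,.09],yaw,0.004,0);sol=[]
    for _ in range(10):
        x,e=solve(*G,rng.uniform([-60,-40,-50,-90,-100,-170],[80,80,50,90,-5,170]))
        if e<1e-3 and not any(abs(x-y).max()<1 for y in sol):sol.append(x)
    print(yaw,G[0].round(3),[x.round(0).tolist() for x in sol])
def go(n,sl,ro):
    global p,R,q;mx=0
    for _ in range(n):
        p=p+R@np.array(sl)*.15;R=R@Ro.from_rotvec(np.array(ro)*.08).as_matrix();o=q;q,e=solve(p,R,q);mx=np.maximum(mx,abs(q-o))
        if e>1e-3:print("!",e)
    print(q.round(0),mx.round(1),p.round(3))
go(8,[0,0,0],[-.82,0,0]);go(9,[0,0,0],[0,-.97,0])
print("after: slide",(R.T@(goal([.5085,-.193,.09],-9.4,.004,0)[0]-p)/.15).round(3))
E
python3 fin.py
```

```text
tip in tube frame (along,y,z) [52.1  0.  -0.2] F tool [-2.4  0.8  0.7] mom [-1.42 -2.41 -0.08] [ -4.3  10.6  -5.9 -43.9 -40.3 122. ]
slide [-0.     0.002  0.003] rot [-0.   -0.02  0.01]
-30 [ 0.653 -0.276  0.071] [[-7.0, 30.0, -5.0, -0.0, -55.0, 67.0]]
-20 [ 0.665 -0.25   0.071] [[-5.0, 31.0, -5.0, -0.0, -55.0, 75.0]]
-9.4 [ 0.673 -0.22   0.071] [[-2.0, 30.0, -5.0, -0.0, -55.0, 83.0]]
0 [ 0.676 -0.193  0.071] [[-0.0, 30.0, -6.0, 0.0, -54.0, 90.0]]
15 [ 0.67  -0.15   0.071] [[4.0, 29.0, -8.0, -0.0, -53.0, 101.0]]
[  5.   5. -44.  80. -10.  -2.] [ 7.3  1.4  9.5 38.7  7.4 33.6] [ 0.744 -0.025  0.281]
[ 13.  26.  16.   0. -80.  67.] [10.8  2.9  9.1 35.7 11.5 27.6] [ 0.744 -0.025  0.281]
after: slide [-0.255  1.362  1.401]
```

```bash
sed -i '/^go(8/,$d;/^for yaw/,/^    print/d' fin.py; cat >> fin.py <<'E'
G=goal([.5085,-.193,.09],-9.4,.004,0)
v=Ro.from_matrix(R.T@G[1]).as_rotvec()/.08;print("rot",v.round(2));n=15
go(n,[0,0,0],(v/n).round(2));print((v/n).round(2),"slide",(R.T@(G[0]-p)/.15).round(3))
E
python3 fin.py
```

```text
rot [-6.27 -8.54  2.29]
[ 13.  26.  16.   0. -80.  68.] [2.6 1.9 2.6 6.1 3.9 7.2] [ 0.744 -0.025  0.281]
[-0.42 -0.57  0.15] slide [-0.258  1.358  1.404]
```

{"fn": "play_rows", "kwargs": {"rows": [{"slide":[0,0,0],"delta_rot":[-0.42,-0.57,0.15],"fingers":-1},{"slide":[0,0,0],"delta_rot":[-0.42,-0.57,0.15],"fingers":-1},{"slide":[0,0,0],"delta_rot":[-0.42,-0.57,0.15],"fingers":-1},{"slide":[0,0,0],"delta_rot":[-0.42,-0.57,0.15],"fingers":-1},{"slide":[0,0,0],"delta_rot":[-0.42,-0.57,0.15],"fingers":-1},{"slide":[0,0,0],"delta_rot":[-0.42,-0.57,0.15],"fingers":-1},{"slide":[0,0,0],"delta_rot":[-0.42,-0.57,0.15],"fingers":-1},{"slide":[0,0,0],"delta_rot":[-0.42,-0.57,0.15],"fingers":-1}]}}

```text
time_s: 33.12
tcp_pos: [0.7429, -0.0245, 0.28]
eef_rot: [-167.1, -18.5, -6.5]
contact_force: [0.6, 0.3, -0.7]
gripper_width: 0.0196
gripper_force: 30.0
```

{"fn": "play_rows", "kwargs": {"rows": [{"slide":[0,0,0],"delta_rot":[-0.42,-0.57,0.15],"fingers":-1},{"slide":[0,0,0],"delta_rot":[-0.42,-0.57,0.15],"fingers":-1},{"slide":[0,0,0],"delta_rot":[-0.42,-0.57,0.15],"fingers":-1},{"slide":[0,0,0],"delta_rot":[-0.42,-0.57,0.15],"fingers":-1},{"slide":[0,0,0],"delta_rot":[-0.42,-0.57,0.15],"fingers":-1},{"slide":[0,0,0],"delta_rot":[-0.42,-0.57,0.15],"fingers":-1},{"slide":[0,0,0],"delta_rot":[-0.42,-0.57,0.15],"fingers":-1},{"slide":[0,0,0],"delta_rot":[0,0,0],"fingers":-1}]}}

```text
time_s: 34.12
tcp_pos: [0.7437, -0.024, 0.2786]
eef_rot: [179.8, 0.2, -9.2]
contact_force: [1.1, 0.5, -1.7]
gripper_width: 0.0199
gripper_force: 30.0
```

```bash
python3 - <<'E'
from ik import *
from plant import r
s=r.get_state();print(s["joints"].round(1));need(s,goal([.5085,-.193,.09],-9.4,.004,0))
E
```

```text
[ 13.1  26.   15.7   0.1 -79.9  67.6]
slide [-0.25   1.363  1.389] rot [0.04 0.03 0.04]
```

{"fn": "play_rows", "kwargs": {"rows": [{"slide":[-0.031,0.17,0],"delta_rot":[0,0,0],"fingers":-1},{"slide":[-0.031,0.17,0],"delta_rot":[0,0,0],"fingers":-1},{"slide":[-0.031,0.17,0],"delta_rot":[0,0,0],"fingers":-1},{"slide":[-0.031,0.17,0],"delta_rot":[0,0,0],"fingers":-1},{"slide":[-0.031,0.17,0],"delta_rot":[0,0,0],"fingers":-1},{"slide":[-0.031,0.17,0],"delta_rot":[0,0,0],"fingers":-1},{"slide":[-0.031,0.17,0],"delta_rot":[0,0,0],"fingers":-1},{"slide":[-0.031,0.17,0],"delta_rot":[0,0,0],"fingers":-1}]}}

```text
time_s: 35.12
tcp_pos: [0.6733, -0.2216, 0.2809]
eef_rot: [179.8, 0.0, -9.3]
contact_force: [0.1, -0.4, -1.3]
gripper_width: 0.0199
gripper_force: 30.0
```

{"fn": "play_rows", "kwargs": {"rows": [{"slide":[0,0,0.2],"delta_rot":[0,0,0],"fingers":-1},{"slide":[0,0,0.2],"delta_rot":[0,0,0],"fingers":-1},{"slide":[0,0,0.2],"delta_rot":[0,0,0],"fingers":-1},{"slide":[0,0,0.2],"delta_rot":[0,0,0],"fingers":-1},{"slide":[0,0,0.2],"delta_rot":[0,0,0],"fingers":-1},{"slide":[0,0,0.2],"delta_rot":[0,0,0],"fingers":-1},{"slide":[0,0,0.15],"delta_rot":[0,0,0],"fingers":-1},{"slide":[0,0,0.04],"delta_rot":[0,0,0],"fingers":-1}]}}

```text
time_s: 36.12
tcp_pos: [0.6724, -0.2212, 0.0706]
eef_rot: [179.8, 0.2, -9.3]
contact_force: [0.5, -0.4, -0.7]
gripper_width: 0.0201
gripper_force: 30.0
```

{"fn": "play_rows", "kwargs": {"rows": [{"slide":[0,0,0],"delta_rot":[0,0,0],"fingers":-1},{"slide":[0,0,0],"delta_rot":[0,0,0],"fingers":-1},{"slide":[0,0,0],"delta_rot":[0,0,0],"fingers":-1},{"slide":[0,0,0],"delta_rot":[0,0,0],"fingers":-1},{"slide":[0,0,0],"delta_rot":[0,0,0],"fingers":-1},{"slide":[0,0,0],"delta_rot":[0,0,0],"fingers":-1}]}}

```text
time_s: 36.88
tcp_pos: [0.6737, -0.2206, 0.0725]
eef_rot: [179.8, 0.0, -9.3]
contact_force: [-0.0, -0.0, -1.4]
gripper_width: 0.02
gripper_force: 30.0
```

```bash
python3 - <<'E'
from ik import *
from plant import r
s=r.get_state();need(s,goal([.5085,-.193,.09],-9.4,.004,0))
p,R=pose(s);S=r.capture("side");T=r.capture("top");X=[p+R@np.array(v) for v in([-.163,0,-.019],[-.043,0,-.019])]+[[.5085,-.193,.02]]
for c in(S,T):print(proj(c,X).round(1).tolist())
print(X[0])
x0,y0=195,185
cv2.imwrite("pics/z.png",cv2.resize(S["image"][y0:y0+110,x0:x0+150],(750,550),interpolation=cv2.INTER_CUBIC))
E
```

```text
slide [-0.003 -0.002  0.01 ] rot [0.04 0.01 0.03]
[[258.2, 235.7], [298.3, 228.4], [256.4, 255.3]]
[[322.0, 200.3], [325.8, 161.4], [317.7, 205.7]]
[ 0.51281459 -0.19426758  0.09162407]
```

View pics/z.png

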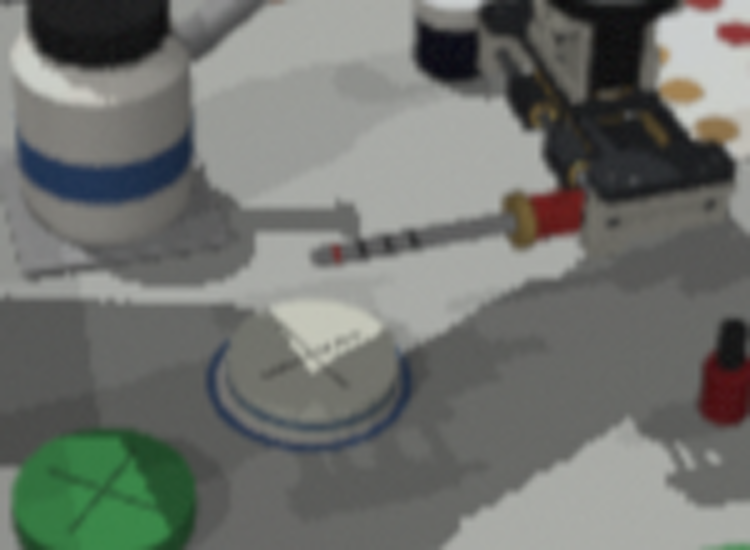

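The final view shows the rod level, with its tip at side (258,236.4) against a predicted (258.2,235.7). That puts it about 7 cm above the plate cross at (257.4,256), with the plate still centred in the ring. Handing in.

```bash
python3 -c "
from plant import r
print(r.close_job())"
```

```text
the job is handed in; nothing more can be done
None
```

I handed the job in at about 37 s; no verdict came back, but by my measurements the plate is about 3 mm from the ring's centre, the rod went in to a firm collar stop (about 9 N) and came fully out, and it ended gripped, level and still, its tip about 7 cm above the plate's middle.

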